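# Set up the microscope stall: stack the slide cases, lean the picture panels

### The arm

A 7-joint arm with a two-finger parallel gripper is mounted at the origin on the work surface. World frame = base frame: x ahead of the robot, y to its left, z up, the work surface at z = 0. Lengths are in m, angles in rad, forces in N, time in s.
With the tool pointing down it reaches from about 0.375 to 0.925 m from the base axis. Payload 3.1 kg.
Tool frame: the origin (TCP) lies midway between the tips of the shut fingers; the grasp point (between the pads) lies 19 mm behind it; z points along the fingers, y is the line along which they close (so a half turn about z gives the same grasp; the last joint's range is limited). The gripper opens to 85 mm and grips with 20 to 120 N. Pads are 22 mm wide; open, the fingers measure 114 mm over their backs; the gripper's body (76 mm by 85 mm) begins 54 mm behind the grasp point. The pads swing forward as they close: fully open they stand 13 mm farther back than shut.
Start: joints at [-1.363, 0.383, 0.044, 1.598, -0.018, 1.161, -0.05], TCP at [0.196, 0.62, 0.202] pointing down, gripper open.
Joint ranges: [-2.61, 2.61], [-0.41, 2.15], [-1.48, 1.57], [0, 2.5], [-1.57, 4.71], [0.05, 1.97], [-2.85, 2.85]. Speed limits (rad/s): [2.79, 2.79, 3.14, 3.14, 3.14, 3.14, 3.14].

### API

Orientations are given as a rotation vector (axis times angle).
In Python, from workcell import manip gives the robot as it stands.
- The arm moves only by the tool move_arm, never from a script. Its argument "steps" is a list of rows, each a list of 3 entries, a list of its own where there are three numbers: the shift along the world's x, y, z in m, then the turn, a rotation vector about the world's x, y, z in rad, then the opening, from 0 (shut) to 1 (fully open). In form: [[[x, y, z], [ax, ay, az], fingers], ...]. A call has 1 to 5 rows; each row shifts and turns the commanded pose from where the row before left it; what a row does not reach is not made up. A row lasts 1/10 s, in which the tool goes at most 50 mm and 8.59 degrees, less where a joint would pass 70% of its speed; a pose out of reach is approached as far as the arm can. A call with a gripper value outside its range is refused whole. The fingers move at their own pace and stop on an object; "squeeze" is the grip in N (left out, the last holds). Time passes only in rows, so rows that do not move let the fingers close. It gives the time, the measured TCP pose, the force, the opening and the grip force at its end, in the units of the state.
- manip.get_obs(): the state, without advancing time (a new reading comes with each control period).
- manip.capture(name): name is "side" or "top" or "wrist"; returns (picture, depth): 400x640x3 uint8, red, green, blue; 400x640 float32, m along the optical axis (not along the pixel's ray), 0 where there is no reading.
- manip.get_calibration(name): a dict with "camera_matrix" (3x3 intrinsics, pixels), "pose" (4x4, takes a point from camera to world coordinates). Camera axes: x right, y up, looking along -z (the intrinsics and any distortion apply to the point x, -y, -z); pixel columns grow to the right and rows downward; lengths in m; the calibration is good to about 2 mm. A picture is of the moment at which its call begins: read the wrist's pose just before it. get_calibration takes no time and is no camera call; for the wrist camera it gives the pose at the moment of the call.
- manip.hand_in(): hands the job in; it is judged then, once.
The state is a dict: "clock": time; "joint_pos": joint angles; "joint_velocities": joint speeds; "effort": joint torques, N m; "eef_pos": TCP position; "tcp_rot": TCP orientation; "ft_force": force on the tool from outside, world axes, zero at the start; "torque": the same for the moment, N m; "gripper_width": opening from 0.0 (shut) to 1.0 (fully open); "gripper_force": force on a finger pad.
Only numpy, scipy, OpenCV 4.12 (cv2) and the standard library are available. Lean on these libraries where they do the work, as an engineer would, in place of code of your own. Each camera call takes 0.05 s, during which the arm holds its last target. There are 200 camera calls.

### The job

Set up the microscope stall for the school science fair: stack all the slide cases, lying flat, into one square column centred on the grey outline of the white riser, and take both picture panels from the rack and lean them back against the front of the wooden display rest, each standing on the table before the half marked in its own colour, parallel to the rest, tipped back some 10 to 30 degrees with its picture outwards to the visitors. Never let a panel fall flat, and leave the water bottle, tape rolls, glass dish and pen pot where they are.

Things in the scene. Friction and masses are not known exactly. Their poses are not given: they have to be found in the camera images.
- case_red_c (a point): Centre (half-way up) of the red plastic slide case, a closed flat box 70 x 52 x 26 mm (own x, y, z), about 130 g, z up, a blank white label on its lid; either broad face may be up in the column. It starts lying flat on the table. Three or four such cases are present; a missing one reads None.
- case_green_c (a point): Centre (half-way up) of the green plastic slide case, a closed flat box 70 x 52 x 26 mm (own x, y, z), about 130 g, z up, a blank white label on its lid; either broad face may be up in the column. It starts lying flat on the table. Three or four such cases are present; a missing one reads None.
- case_yellow_c (a point): Centre (half-way up) of the yellow plastic slide case, a closed flat box 70 x 52 x 26 mm (own x, y, z), about 130 g, z up, a blank white label on its lid; either broad face may be up in the column. It starts lying flat on the table. Three or four such cases are present; a missing one reads None.
- case_wood_c (a point): Centre (half-way up) of the pale wooden slide case, a closed flat box 70 x 52 x 26 mm (own x, y, z), about 130 g, z up, a blank white label on its lid; either broad face may be up in the column. It starts lying flat on the table. Three or four such cases are present; a missing one reads None.
- riser_top (a point): Centre of the top face of the fixed thin white riser plate with a grey rectangle on it, 94 x 76 mm (own x, y) and 3 mm high, so this point is 3 mm above the table; its position and yaw vary. The grey rectangle (70 x 52 mm, same axes, z up) is the outline of a case.
- panel_blue_c (a point): Centre of the stiff blue-framed picture panel, 10 x 110 x 160 mm (own x thickness, y width, z height; z up when standing), about 120 g. The picture (round shapes on white) is on its +x face, the back (-x face) is plain grey. It starts standing upright, loosely, in a slot of the grey rack, which panel in which slot varies; its top edge is then 168 mm above the table and can be pinched across the 10 mm from above. The panels are too wide to be picked up from flat.
- panel_orange_c (a point): Centre of the stiff orange-framed picture panel, 10 x 110 x 160 mm (own x thickness, y width, z height; z up when standing), about 120 g. The picture (round shapes on white) is on its +x face, the back (-x face) is plain grey. It starts standing upright, loosely, in a slot of the grey rack, which panel in which slot varies; its top edge is then 168 mm above the table and can be pinched across the 10 mm from above. The panels are too wide to be picked up from flat.
- rack: Fixed grey plastic rack, origin at the centre of its underside, base 150 x 130 x 8 mm (own x, y, z). Two slots run along its y, centred at x = -40 and +40 mm; each is 12 mm wide with 6 mm walls that reach 58 mm above the table, and its floor is 8 mm above the table. Pictures face its +x. Position and yaw vary.
- rest: Fixed wooden display rest: an upright board 280 mm wide (own y), 15 mm thick and 85 mm high; its flat front face is the plane x = 0 of this frame and looks along own +x (towards the visitors, away from the robot); origin on the table below the middle of that face. A 12 mm high foot, 280 mm wide, reaches 75 mm behind the face (own -x); nothing stands in front of it. Position and yaw vary.
- rest_blue (a point): Point on the top front edge of the display rest, 85 mm above the table, at the middle of its blue-marked half (the +y half, own y = 70 mm in the rest's frame). Axes as the rest's.
- rest_orange (a point): Point on the top front edge of the display rest, 85 mm above the table, at the middle of its orange-marked half (the -y half, own y = -70 mm in the rest's frame). Axes as the rest's.
- water_bottle: Closed clear water bottle, 64 mm diameter, 200 mm tall; loose bystander, origin at the centre of its underside. To be left alone.
- tape_a: White tape roll, a ring 76 mm across and 50 mm high; loose bystander, origin at the centre of its underside. To be left alone.
- tape_b: White tape roll, a ring 76 mm across and 50 mm high; loose bystander, origin at the centre of its underside. To be left alone.
- dish: Shallow glass dish, 84 mm across, 20 mm high; loose bystander, origin at the centre of its underside. To be left alone.
- pen_pot: Blue pen pot with pens, 72 mm across, pens up to 160 mm; loose bystander, origin at the centre of its underside. To be left alone.

How it is judged:
By the outcome, as a careful person would: the job done as asked, in the order asked, and still so for the second after the job is handed in, with the robot touching nothing.
Of case_red, case_green, case_yellow, case_wood only 3 to 4 are there at a start; the rules pass over those that are not, and their reading is None.
At some moment in a run one of case_red, case_green, case_yellow, case_wood may be knocked a few centimetres aside while the robot is not near it.
It also fails if it takes over 210 s, if anything falls off the work surface, if the arm or the gripper's body presses on something with over 40 N, if the wrist force passes 120 N, or if a joint passes its speed limit or range.

## Working session

There is one attempt and no reset: what is moved stays moved. The work goes in short steps, Python scripts to look and compute and a tool call to move; the robot and the scene stay as the last step left them, time stands still between calls to the robot, and variables do not carry over. Pictures are saved under pics/ and viewed, at most 16 in all, crops included, and the job is handed in when it is done.

Besides the shell and the picture viewer there is one more tool, called by a JSON object that holds its "api" and its "payload". move_arm: Moves the arm, as the interface text tells. Its arguments: {"type":"object","properties":{"steps":{"type":"array","items":{"type":"array"}},"squeeze":{"type":"number"}},"required":["steps"]}

```bash
mkdir -p pics
cat > h.py <<'E'
import numpy as np, cv2
from workcell import manip
def snap(n,f=None):
    c=manip.get_calibration(n); im,d=manip.capture(n)
    np.savez(f'{n}.npz',im=im,d=d,K=c['camera_matrix'],T=c['pose'])
    if f: cv2.imwrite(f'pics/{f}.png',im[:,:,::-1])
    return im,d,np.array(c['camera_matrix']),np.array(c['pose'])
def cloud(d,K,T):
    v,u=np.mgrid[:d.shape[0],:d.shape[1]]
    p=np.stack([(u-K[0,2])/K[0,0]*d,-(v-K[1,2])/K[1,1]*d,-d],-1)
    return p@T[:3,:3].T+T[:3,3]
def ray(uv,z,K,T):
    uv=np.atleast_2d(uv).astype(float)
    r=np.c_[(uv[:,0]-K[0,2])/K[0,0],-(uv[:,1]-K[1,2])/K[1,1],-np.ones(len(uv))]@T[:3,:3].T
    return T[:3,3]+r*((z-T[2,3])/r[:,2])[:,None]
E
python3 - <<'E'
from h import *
for n in('top','side'):
    im,d,K,T=snap(n,n+'0'); print(n,K.round(1).tolist(),T.round(3).tolist(),manip.get_calibration(n).keys())
o=manip.get_obs();print({k:np.round(v,3).tolist() for k,v in o.items()})
E
```

```text
top [[508.1, 0.0, 310.4], [0.0, 508.1, 194.7], [0.0, 0.0, 1.0]] [[-0.021, 0.983, -0.185, 0.28], [-1.0, -0.02, 0.009, 0.024], [0.005, 0.185, 0.983, 1.814], [0.0, 0.0, 0.0, 1.0]] dict_keys(['camera_matrix', 'pose'])
side [[373.7, 0.0, 317.4], [0.0, 373.7, 194.4], [0.0, 0.0, 1.0]] [[-0.912, 0.307, -0.272, 0.339], [-0.41, -0.696, 0.589, 0.628], [-0.008, 0.649, 0.761, 0.886], [0.0, 0.0, 0.0, 1.0]] dict_keys(['camera_matrix', 'pose'])
{'clock': 0.1, 'joint_pos': [-1.363, 0.384, 0.044, 1.599, -0.018, 1.161, -0.05], 'joint_velocities': [0.0, -0.004, -0.0, -0.001, 0.001, 0.0, 0.0], 'effort': [0.003, -43.473, 1.029, -25.046, 0.011, 0.005, -0.0], 'eef_pos': [0.195, 0.619, 0.201], 'tcp_rot': [-0.478, -3.105, 0.004], 'ft_force': [-0.634, 0.4, -0.284], 'torque': [-0.019, -0.014, 0.06], 'gripper_force': 0.0, 'gripper_width': 0.998}
```

View pics/top0.png

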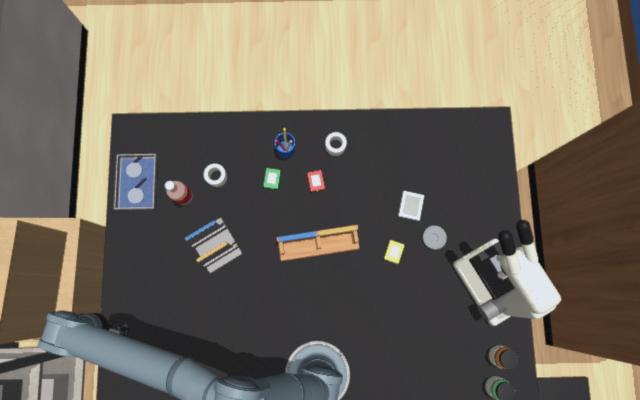

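View pics/side0.png

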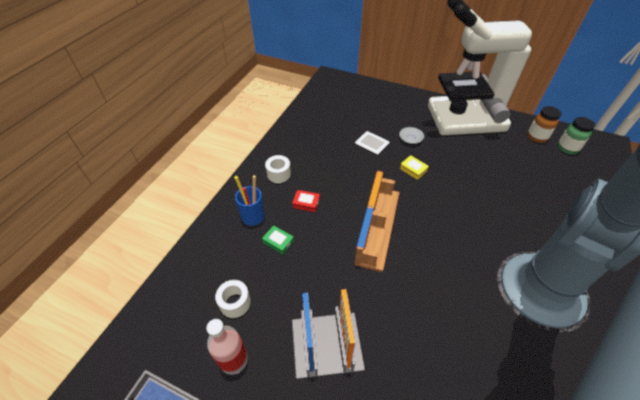

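The top view shows green (272,178), red (316,181) and yellow (394,251) cases, and no wooden one. The riser is at (411,206), the rest at (318,243) and the rack at (213,246), with the blue panel in the far slot. The dish (434,237) lies near yellow and the riser. The side view agrees.

```bash
cat >> h.py <<'E'
H={'red':[(0,8),(172,180)],'green':[(50,80)],'yellow':[(24,34)],'blue':[(100,118)],'orange':[(12,21)]}
def cmask(im,c,s=140,v=60):
    h=cv2.cvtColor(im,cv2.COLOR_RGB2HSV); m=np.zeros(im.shape[:2],bool)
    for a,b in H[c]: m|=(h[...,0]>=a)&(h[...,0]<=b)
    return m&(h[...,1]>s)&(h[...,2]>v)
def rect(mask,z,K,T,hull=True):
    """largest blob -> world rect at height z: centre, sizes, long-axis yaw deg"""
    cs,_=cv2.findContours(mask.astype(np.uint8),cv2.RETR_EXTERNAL,cv2.CHAIN_APPROX_NONE)
    c=max(cs,key=cv2.contourArea)[:,0]
    p=ray(c,z,K,T)[:,:2].astype(np.float32)
    (x,y),(w,h),a=cv2.minAreaRect(p*1000)
    if h>w: w,h,a=h,w,a+90
    return np.round([x/1000,y/1000],4),np.round([w,h],1),round((a+90)%180-90,1),c.mean(0).round()
E
python3 - <<'E'
from h import *
def win(s,u0,u1,v0,v1):
    m=np.zeros(s,bool); m[v0:v1,u0:u1]=1; return m
f=np.load('top.npz'); im,d,K,T=[f[k] for k in('im','d','K','T')]; P=cloud(d,K,T); S=d.shape
for c,w in(('red',(295,340,160,205)),('green',(255,292,160,200)),('yellow',(375,415,230,275))):
    W=win(S,*w); print(c,rect((P[...,2]>0.013)&(P[...,2]<.05)&W,.026,K,T), 'colour',rect(cmask(im,c)&W,.026,K,T))
W=win(S,390,428,185,225); g=cv2.cvtColor(im,cv2.COLOR_RGB2GRAY)
print('riser',rect((g>90)&W,.003,K,T))
for n,w,z0,z1,z in(('rest',(270,370,220,265),.06,.1,.085),('pblue',(180,228,210,245),.13,.19,.168),('porange',(190,235,235,268),.13,.19,.168),('rackwalls',(180,250,210,280),.045,.07,.058)):
    m=(P[...,2]>z0)&(P[...,2]<z1)&win(S,*w); 
    q=P[m][:,:2].astype(np.float32); (x,y),s,a=cv2.minAreaRect(q*1000); print(n,m.sum(),x,y,s,a)
    if n!='rackwalls':print(rect(m,z,K,T))
for n,w,z in(('dish',(420,450,222,255),.02),('bottle',(163,195,175,210),.2),('tapeA',(200,230,160,190),.05),('tapeB',(322,350,130,158),.05),('pot',(270,300,128,160),.1)):
    m=(P[...,2]>.008)&win(S,*w); print(n,rect(m,z,K,T),P[m][:,2].max().round(3))
cv2.imwrite('pics/crop1.png',cv2.resize(im[120:290,160:450,::-1],(800,469),interpolation=cv2.INTER_CUBIC))
f=np.load('side.npz');im,d,K,T=[f[k] for k in('im','d','K','T')]
for c,w in(('red',(285,325,185,215)),('green',(258,297,222,255)),('yellow',(395,432,152,182))):
    print('side',c,rect(cmask(im,c)&win(S,*w),.02,K,T))
E
```

```text
red (array([ 0.6697, -0.0119]), array([75.8, 52.3]), 10.3, array([316., 180.])) colour (array([ 0.6312, -0.0018]), array([14.3,  3.7]), 88.8, array([313., 191.]))Traceback (most recent call last):
  File "<stdin>", line 6, in <module>
  File "h.py", line 24, in rect
    c=max(cs,key=cv2.contourArea)[:,0]
      ~~~^^^^^^^^^^^^^^^^^^^^^^^^
ValueError: max() iterable argument is empty
```

```bash
cat > m.py <<'E'
from h import *
def win(s,u0,u1,v0,v1):
    m=np.zeros(s,bool); m[v0:v1,u0:u1]=1; return m
def T_(n,*a):
    try: print(n,rect(*a))
    except Exception as e: print(n,'none')
f=np.load('top.npz'); im,d,K,T=[f[k] for k in('im','d','K','T')]; P=cloud(d,K,T); S=d.shape
bright=im.max(2)>70
for c,w in(('red',(295,340,160,205)),('green',(255,292,160,200)),('yellow',(375,415,230,275))):
    W=win(S,*w); T_(c,(P[...,2]>0.013)&(P[...,2]<.05)&W,.026,K,T); T_(c+' bright',bright&W,.026,K,T)
T_('riser',bright&win(S,390,428,185,225),.003,K,T)
for n,w,z0,z1,z in(('rest',(270,370,220,265),.06,.1,.085),('pblue',(180,228,210,245),.13,.19,.168),('porange',(190,235,235,268),.13,.19,.168),('rackwalls',(180,250,210,280),.045,.07,.058)):
    m=(P[...,2]>z0)&(P[...,2]<z1)&win(S,*w); 
    q=P[m][:,:2].astype(np.float32); (x,y),s,a=cv2.minAreaRect(q*1000); print(n,m.sum(),np.round([x,y,*s,a],1))
    if n!='rackwalls':T_(n,m,z,K,T)
for n,w,z in(('dish',(420,450,222,255),.02),('bottle',(163,195,175,210),.2),('tapeA',(200,230,160,190),.05),('tapeB',(322,350,130,158),.05),('pot',(270,300,128,160),.1)):
    m=(P[...,2]>.008)&win(S,*w); T_(n,m,z,K,T)
cv2.imwrite('pics/crop1.png',cv2.resize(im[120:290,160:450,::-1],(800,469),interpolation=cv2.INTER_CUBIC))
print(im[178,262],im[181,308],im[251,387],im[186,268])
f=np.load('side.npz');im,d,K,T=[f[k] for k in('im','d','K','T')]
for c,w in(('red',(285,325,185,215)),('green',(258,297,222,255)),('yellow',(395,432,152,182))):
    T_('side '+c,(im.max(2)>70)&win(S,*w),.02,K,T)
E
python3 m.py
```

```text
red (array([ 0.6697, -0.0119]), array([75.8, 52.3]), 10.3, array([316., 180.]))
red bright (array([ 0.6679, -0.0121]), array([79.6, 58.9]), 9.9, array([316., 180.]))
green (array([0.6791, 0.1455]), array([73.5, 53.1]), -8.5, array([272., 178.]))
green bright (array([0.6798, 0.1464]), array([78.9, 58.2]), -8.5, array([272., 178.]))
yellow (array([ 0.4077, -0.2802]), array([70.6, 52.8]), -20.1, array([394., 251.]))
yellow bright (array([ 0.4076, -0.2801]), array([78.5, 60.6]), -21.4, array([394., 251.]))
riser (array([ 0.5743, -0.3555]), array([103.4,  84. ]), -14.2, array([411., 205.]))
rest 512 [452.4 -14.5  56.2 278.5   7.3]
rest (array([ 0.4516, -0.0146]), array([278. ,  57.2]), -82.5, array([318., 236.]))
pblue 203 [447.5 352.3  90.1 110.3  29.5]
pblue (array([0.477 , 0.3671]), array([111.7,  18.7]), -59.5, array([201., 231.]))
porange 205 [443.7 350.9  89.5 109.5  30.9]
porange (array([0.4085, 0.3287]), array([110.9,  16.3]), -59.7, array([213., 252.]))
rackwalls 246 [445.9 349.6 104.1 129.8  30.7]
dish (array([ 0.4573, -0.4277]), array([82.6, 81. ]), 24.8, array([434., 237.]))
bottle (array([0.6026, 0.4364]), array([100.3,  60.5]), 54.1, array([179., 192.]))
tapeA (array([0.691 , 0.3449]), array([82.9, 72.6]), 44.2, array([215., 175.]))
tapeB (array([ 0.7981, -0.0857]), array([85.2, 74.3]), -15.1, array([335., 143.]))
pot (array([0.7901, 0.0934]), array([105.3,  70.1]), -1.1, array([285., 143.]))
[56 54 56] [130  61  58] [221 226 138] [125 205 143]
side red (array([ 0.6728, -0.0081]), array([80.8, 79.9]), 11.0, array([306., 200.]))
side green (array([0.6838, 0.1483]), array([82.9, 65.5]), -9.6, array([278., 239.]))
side yellow (array([ 0.4119, -0.2764]), array([87.6, 84.1]), -20.5, array([414., 167.]))
```

View pics/crop1.png

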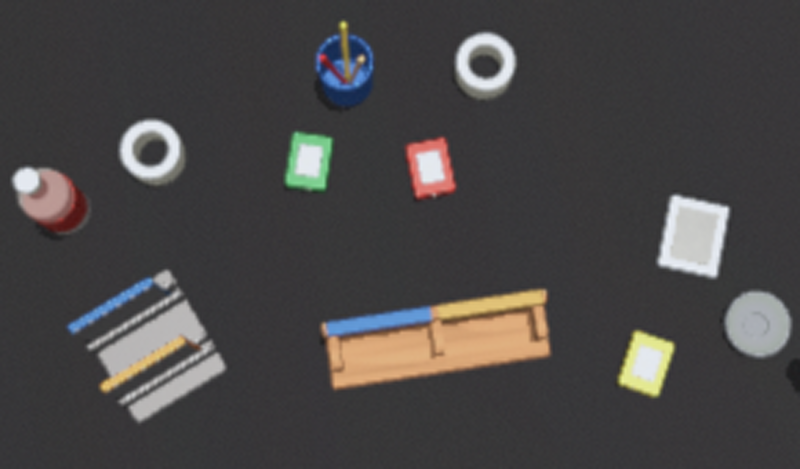

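The crop confirms the layout: three cases, the riser, the rest with its blue half on +y, and the rack with the blue panel in the far slot. Sizes and heights check out. I'll start with green.

{"api": "move_arm", "payload": {"steps": [[[0.0, 0.0, 0.04], [0, 0, 0.03], 1], [[0.02, -0.02, 0.03], [0, 0, 0.03], 1], [[0.033, -0.032, 0], [0, 0, 0.03], 1], [[0.033, -0.032, 0], [0, 0, 0.03], 1], [[0.033, -0.032, 0], [0, 0, 0.03], 1]]}}

```text
clock: 0.6
eef_pos: [0.3155, 0.5024, 0.272]
tcp_rot: [0.241, 3.132, -0.0]
ft_force: [0.9, 1.0, -0.3]
gripper_width: 1.004
gripper_force: 0.0
```

{"api": "move_arm", "payload": {"steps": [[[0.033, -0.032, 0], [0, 0, 0], 1], [[0.033, -0.032, 0], [0, 0, 0], 1], [[0.033, -0.032, 0], [0, 0, 0], 1], [[0.033, -0.032, 0], [0, 0, 0], 1], [[0.033, -0.032, 0], [0, 0, 0], 1]]}}

```text
clock: 1.1
eef_pos: [0.4804, 0.3421, 0.2717]
tcp_rot: [-0.244, -3.131, 0.001]
ft_force: [0.4, 0.8, 0.8]
gripper_width: 0.996
gripper_force: 0.0
```

{"api": "move_arm", "payload": {"steps": [[[0.033, -0.032, -0.01], [0, 0, 0], 1], [[0.033, -0.032, -0.02], [0, 0, 0], 1], [[0.033, -0.032, -0.02], [0, 0, 0], 1], [[0.033, -0.032, -0.02], [0, 0, 0], 1], [[0.0, 0.0, 0], [0, 0, 0], 1]]}}

```text
clock: 1.6
eef_pos: [0.6137, 0.2047, 0.1979]
tcp_rot: [-0.265, -3.128, 0.016]
ft_force: [-1.4, -0.9, 0.6]
gripper_width: 1.0
gripper_force: 0.0
```

Run:
```python
from h import *
im,d,K,T=snap('wrist','w1'); o=manip.get_obs(); print(K.round(1).tolist(),T.round(3).tolist(),o['eef_pos'],o['tcp_rot'])
P=cloud(d,K,T); m=(P[...,2]>.015)&(P[...,2]<.035)&(P[...,0]>.6)&(abs(P[...,1]-.146)<.07)
print(rect(m,.026,K,T), np.median(P[...,2]), d.min(),d.max())
```

```text
[[314.2, 0.0, 317.7], [0.0, 314.2, 202.0], [0.0, 0.0, 1.0]] [[0.167, -0.937, -0.306, 0.534], [0.986, 0.155, 0.062, 0.22], [-0.011, -0.312, 0.95, 0.369], [0.0, 0.0, 0.0, 1.0]] [0.61218704 0.209489   0.19931589] [-0.25832067 -3.1276385   0.00887086]
(array([0.6793, 0.1502]), array([71.6, 52.4]), -9.3, array([283., 234.])) 0.0001569753713440425 0.0 1.4714385
```

View pics/w1.png

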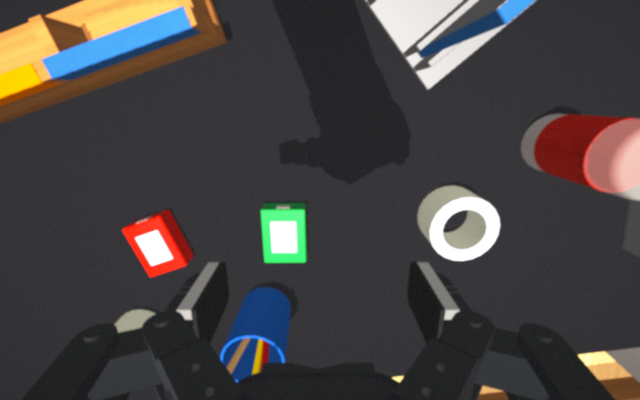

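Wrist view: green at (283,234), red at (155,243), the pot at (255,330), tape at (470,222), nothing else close. Green is at (0.679, 0.149).

{"api": "move_arm", "payload": {"steps": [[[0.034, -0.03, -0.02], [0, 0, 0], 1], [[0.033, -0.03, -0.03], [0, 0, 0], 1], [[0, 0, -0.04], [0, 0, 0], 1], [[0, 0, 0], [0, 0, 0], 1], [[0, 0, 0], [0, 0, 0], 1]]}}

```text
clock: 2.15
eef_pos: [0.6744, 0.1608, 0.1136]
tcp_rot: [-0.24, -3.129, -0.001]
ft_force: [0.2, 1.0, 0.5]
gripper_width: 1.002
gripper_force: 0.0
```

{"api": "move_arm", "payload": {"steps": [[[0.005, -0.012, -0.03], [0, 0, 0], 1], [[0, 0, -0.035], [0, 0, 0], 1], [[0, 0, -0.03], [0, 0, 0], 1], [[0, 0, -0.012], [0, 0, 0], 1], [[0, 0, 0], [0, 0, 0], 1]]}}

```text
clock: 2.65
eef_pos: [0.6801, 0.1486, 0.0073]
tcp_rot: [-0.24, -3.131, -0.001]
ft_force: [0.3, -0.2, -0.1]
gripper_width: 1.0
gripper_force: 0.0
```

{"api": "move_arm", "payload": {"squeeze": 40, "steps": [[[0, 0, 0], [0, 0, 0], 0], [[0, 0, 0], [0, 0, 0], 0], [[0, 0, 0], [0, 0, 0], 0], [[0, 0, 0], [0, 0, 0], 0], [[0, 0, 0], [0, 0, 0], 0]]}}

```text
clock: 3.15
eef_pos: [0.6815, 0.1462, 0.0081]
tcp_rot: [0.245, 3.131, 0.001]
ft_force: [0.2, 0.4, 0.5]
gripper_width: 0.144
gripper_force: 0.0
```

Run:
```python
from h import *
o=manip.get_obs(); print(o['gripper_width'],o['gripper_force'])
snap('wrist','w2')
```

```text
0.14446729240187564 0.0
```

View pics/w2.png

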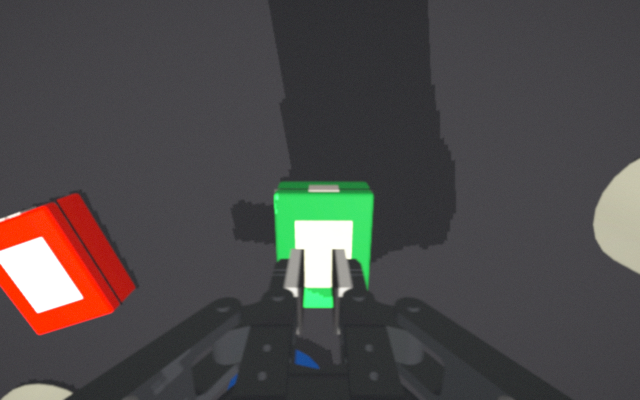

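Run:
```python
from h import *
f=np.load('wrist.npz'); im,d,K,T=[f[k] for k in('im','d','K','T')]; P=cloud(d,K,T)
for u,v in((296,256),(343,256),(294,275),(345,275),(320,225),(285,215),(318,300),(318,188),(150,100),(60,270)): print(u,v,P[v,u].round(4))
m=(P[...,2]>.015)&(P[...,2]<.035)&(abs(P[...,1]-.15)<.06)&(np.arange(400)[:,None]<245); print(rect(m,.026,K,T))
o=manip.get_obs(); print(o['eef_pos'],o['gripper_width'],T.round(3).tolist())
```

```text
296 256 [0.6688 0.1383 0.0481]
343 256 [0.6721 0.16   0.0481]
294 275 [0.6685 0.1387 0.0651]
345 275 [0.672  0.1596 0.0647]
320 225 [0.6639 0.1505 0.0266]
285 215 [0.6557 0.1333 0.026 ]
318 300 [0.7095 0.1424 0.0265]
318 188 [0.6465 0.1522 0.0169]
150 100 [ 0.5881  0.0684 -0.0011]
60 270 [0.6688 0.0037 0.0256]
(array([0.6595, 0.1528]), array([51.2, 31.8]), 81.2, array([323., 216.]))
[0.68126397 0.14618616 0.00779424] 0.05078948290465276 [[0.154, -0.938, -0.311, 0.601], [0.988, 0.146, 0.049, 0.159], [-0.0, -0.315, 0.949, 0.179], [0.0, 0.0, 0.0, 1.0]]
```

The shut fingers appear above the case: the tips measure z≈0.048 while the TCP reads 0.008. I'll open and measure the tips before going lower.

{"api": "move_arm", "payload": {"steps": [[[0, 0, 0], [0, 0, 0], 0], [[0, 0, 0], [0, 0, 0], 0], [[0, 0, 0], [0, 0, 0], 0]]}}

```text
clock: 3.5
eef_pos: [0.681, 0.1461, 0.0073]
tcp_rot: [-0.244, -3.132, 0.0]
ft_force: [-0.3, -0.0, -0.3]
gripper_width: -0.0
gripper_force: 0.0
```

Run:
```python
from h import *
im,d,K,T=snap('wrist','w3'); P=cloud(d,K,T); o=manip.get_obs(); print(o['eef_pos'],o['gripper_width'],o['gripper_force'],o['ft_force'])
for u in(308,314,322,328):
    col=[(v,P[v,u].round(3).tolist()) for v in range(225,300,6)]; print(u,[ (a,b[0],b[2]) for a,b in col])
im,d,K,T=snap('side','s3'); P=cloud(d,K,T); 
m=(abs(P[...,0]-.68)<.03)&(abs(P[...,1]-.147)<.05); q=P[m]; print('side col z hist',np.histogram(q[:,2],np.arange(-.01,.2,.01)))
cv2.imwrite('pics/s3c.png',cv2.resize(im[130:290,180:400,::-1],(800,582),interpolation=cv2.INTER_CUBIC))
```

```text
[0.68099927 0.14615519 0.00726094] 0.007959621563193625 0.0 [0.2329398  0.58720937 0.31204845]
308 [(225, 0.662, 0.026), (231, 0.666, 0.026), (237, 0.669, 0.025), (243, 0.672, 0.026), (249, 0.67, 0.039), (255, 0.669, 0.046), (261, 0.669, 0.053), (267, 0.669, 0.058), (273, 0.67, 0.061), (279, 0.669, 0.067), (285, 0.67, 0.07), (291, 0.669, 0.076), (297, 0.669, 0.08)]
314 [(225, 0.663, 0.026), (231, 0.666, 0.026), (237, 0.67, 0.025), (243, 0.601, 0.179), (249, 0.67, 0.04), (255, 0.669, 0.047), (261, 0.669, 0.053), (267, 0.67, 0.056), (273, 0.67, 0.061), (279, 0.67, 0.066), (285, 0.67, 0.071), (291, 0.671, 0.074), (297, 0.673, 0.074)]
322 [(225, 0.664, 0.026), (231, 0.667, 0.026), (237, 0.67, 0.027), (243, 0.673, 0.027), (249, 0.67, 0.039), (255, 0.671, 0.046), (261, 0.67, 0.052), (267, 0.67, 0.057), (273, 0.671, 0.061), (279, 0.671, 0.066), (285, 0.67, 0.072), (291, 0.671, 0.074), (297, 0.674, 0.073)]
328 [(225, 0.664, 0.026), (231, 0.667, 0.026), (237, 0.671, 0.026), (243, 0.674, 0.026), (249, 0.671, 0.04), (255, 0.671, 0.045), (261, 0.671, 0.052), (267, 0.671, 0.057), (273, 0.67, 0.062), (279, 0.67, 0.068), (285, 0.67, 0.072), (291, 0.67, 0.076), (297, 0.669, 0.081)]
side col z hist (array([108, 152,  33, 265,   4,  13,  20,  17,  11,  43,  53,  58,  41,
        49,  54,  50,  26,  31,  50,  52]), array([-0.01,  0.  ,  0.01,  0.02,  0.03,  0.04,  0.05,  0.06,  0.07,
        0.08,  0.09,  0.1 ,  0.11,  0.12,  0.13,  0.14,  0.15,  0.16,
        0.17,  0.18,  0.19]))
```

View pics/s3c.png

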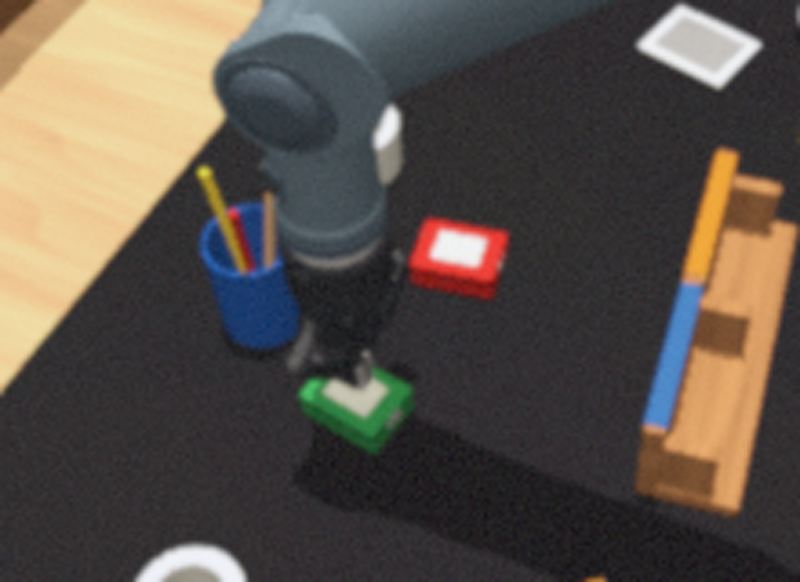

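The shut tips sit about 29 mm above the reported TCP: wrist depth gives 0.036 against 0.007. The fingers closed above the lid and green did not move. From here I take the true tip height as reading + 0.029.

{"api": "move_arm", "payload": {"steps": [[[0, 0.002, 0], [0, 0, 0], 1], [[0, 0, 0], [0, 0, 0], 1], [[0, 0, 0], [0, 0, 0], 1], [[0, 0, 0], [0, 0, 0], 1], [[0, 0, 0], [0, 0, 0], 1]]}}

```text
clock: 4.1
eef_pos: [0.6811, 0.1481, 0.0074]
tcp_rot: [-0.244, -3.132, 0.0]
ft_force: [0.2, -0.8, 1.2]
gripper_width: 0.84
gripper_force: 0.0
```

{"api": "move_arm", "payload": {"steps": [[[0, 0, 0], [0, 0, 0], 1], [[0, 0, 0], [0, 0, 0], 1], [[0, 0, -0.012], [0, 0, 0], 1], [[0, 0, -0.008], [0, 0, 0], 1], [[0, 0, -0.008], [0, 0, 0], 1]]}}

```text
clock: 4.6
eef_pos: [0.6802, 0.1481, -0.0221]
tcp_rot: [-0.244, -3.13, 0.001]
ft_force: [-0.1, -0.3, 0.4]
gripper_width: 1.004
gripper_force: 0.0
```

{"api": "move_arm", "payload": {"steps": [[[0, 0, 0], [0, 0, 0], 0], [[0, 0, 0], [0, 0, 0], 0], [[0, 0, 0], [0, 0, 0], 0], [[0, 0, 0], [0, 0, 0], 0], [[0, 0, 0], [0, 0, 0], 0]]}}

```text
clock: 5.1
eef_pos: [0.6812, 0.1482, -0.0205]
tcp_rot: [0.244, 3.132, 0.0]
ft_force: [0.5, -0.1, -0.7]
gripper_width: 0.595
gripper_force: 44.3
```

{"api": "move_arm", "payload": {"steps": [[[0, 0, 0.03], [0, 0, 0], 0], [[0, 0, 0.045], [0, 0, 0], 0], [[0, 0, 0.045], [0, 0, -0.04], 0], [[-0.008, -0.035, 0.02], [0, 0, -0.045], 0], [[-0.008, -0.04, 0], [0, 0, 0], 0]]}}

```text
clock: 5.6
eef_pos: [0.669, 0.0767, 0.1249]
tcp_rot: [0.368, 3.11, 0.008]
ft_force: [1.5, -1.3, -1.4]
gripper_width: 0.599
gripper_force: 44.3
```

{"api": "move_arm", "payload": {"steps": [[[-0.009, -0.04, 0], [0, 0, 0], 0], [[-0.009, -0.04, 0], [0, 0, 0], 0], [[-0.009, -0.04, 0], [0, 0, 0], 0], [[-0.009, -0.04, 0], [0, 0, 0], 0], [[-0.009, -0.04, 0], [0, 0, 0], 0]]}}

```text
clock: 6.1
eef_pos: [0.6192, -0.1282, 0.1194]
tcp_rot: [-0.377, -3.119, -0.0]
ft_force: [0.5, -0.3, -1.5]
gripper_width: 0.594
gripper_force: 44.3
```

{"api": "move_arm", "payload": {"steps": [[[-0.009, -0.04, 0], [0, 0, 0], 0], [[-0.009, -0.04, 0], [0, 0, 0], 0], [[-0.009, -0.04, 0], [0, 0, 0], 0], [[0, 0, 0], [0, 0, 0], 0], [[0, 0, 0], [0, 0, 0], 0]]}}

```text
clock: 6.6
eef_pos: [0.5917, -0.2492, 0.1194]
tcp_rot: [-0.385, -3.118, 0.001]
ft_force: [0.3, 1.0, -1.4]
gripper_width: 0.594
gripper_force: 44.2
```

Run:
```python
from h import *
im,d,K,T=snap('wrist','w4'); o=manip.get_obs(); print(o['eef_pos'],o['tcp_rot'],o['gripper_width'])
```

```text
[ 0.59282601 -0.24654071  0.1192005 ] [-3.78827976e-01 -3.11833325e+00 -1.65192918e-03] 0.5981300667234414
```

View pics/w4.png

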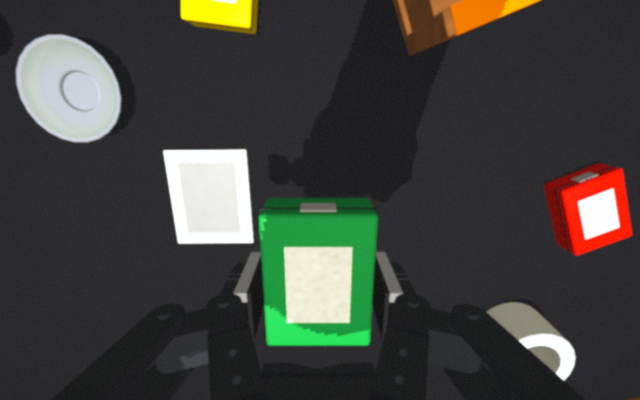

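The riser shows cleanly at (210,197) and the held green case at (318,280), not tilted. Next I measure both.

```bash
cat >> h.py <<'E'
def quad(mask,z,K,T):
    "4 corners of the largest blob cast on plane z: centre, side lengths, long axis yaw"
    cs,_=cv2.findContours(mask.astype(np.uint8),cv2.RETR_EXTERNAL,cv2.CHAIN_APPROX_NONE)
    c=cv2.convexHull(max(cs,key=cv2.contourArea)); e=.02
    q=cv2.approxPolyDP(c,e*cv2.arcLength(c,True),True)[:,0]
    p=ray(q,z,K,T)[:,:2]; s=np.roll(p,-1,0)-p; L=np.linalg.norm(s,axis=1)
    l=s[L.argmax()]; y=np.degrees(np.arctan2(l[1],l[0])); return p.mean(0).round(4),(L*1000).round(1),round((y+90)%180-90,1),q.tolist()
def win(s,u0,u1,v0,v1):
    m=np.zeros(s,bool); m[v0:v1,u0:u1]=1; return m
E
python3 - <<'E'
from h import *
f=np.load('wrist.npz'); im,d,K,T=[f[k] for k in('im','d','K','T')]; P=cloud(d,K,T); S=d.shape
m=(im.min(2)>110)&win(S,150,256,140,250); print('riser',quad(m,.003,K,T),rect(m,.003,K,T))
h=cv2.cvtColor(im,cv2.COLOR_RGB2HSV)
g=(((h[...,0]>45)&(h[...,0]<85)&(h[...,1]>100))|(im.min(2)>130))&win(S,258,380,205,350)
q=P[g&(P[...,2]>.1)]; zt=np.median(q[:,2]); print('lid z',zt)
print('green',rect(g&(abs(P[...,2]-zt)<.004),zt,K,T), np.linalg.lstsq(np.c_[q[:,:2],np.ones(len(q))][abs(q[:,2]-zt)<.004],q[:,2][abs(q[:,2]-zt)<.004],rcond=None)[0])
print(P[240:342:12,318].round(3).tolist())
print('yellow',rect((P[...,2]>.015)&(P[...,2]<.035)&win(S,170,265,0,40),.026,K,T))
E
```

```text
riser (array([ 0.5764, -0.3519]), array([93.4, 75.7, 93.6, 75.1]), np.float64(-13.6), [[245, 149], [253, 242], [178, 243], [163, 150]]) (array([ 0.5765, -0.3519]), array([94.8, 78. ]), -13.7, array([210., 195.]))
lid z 0.16550698494504523
green (array([ 0.5911, -0.2486]), array([70.4, 52. ]), -13.9, array([318., 277.])) [ 0.0038619  -0.0007846   0.16302073]
[[0.57, -0.243, 0.166], [0.575, -0.245, 0.166], [0.582, -0.246, 0.165], [0.587, -0.248, 0.166], [0.593, -0.249, 0.167], [0.6, -0.251, 0.166], [0.607, -0.253, 0.165], [0.613, -0.254, 0.165], [0.62, -0.256, 0.165]]
yellow (array([ 0.4381, -0.2879]), array([54.9, 19.6]), 76.0, array([218.,  13.]))
```

{"api": "move_arm", "payload": {"steps": [[[-0.005, -0.034, 0], [0, 0, 0.003], 0], [[-0.005, -0.035, 0], [0, 0, 0], 0], [[-0.005, -0.034, -0.02], [0, 0, 0], 0], [[0, 0, -0.04], [0, 0, 0], 0], [[0, 0, -0.04], [0, 0, 0], 0]]}}

```text
clock: 7.15
eef_pos: [0.5798, -0.3501, 0.0195]
tcp_rot: [0.372, 3.116, -0.001]
ft_force: [0.2, 0.8, -2.6]
gripper_width: 0.596
gripper_force: 44.2
```

{"api": "move_arm", "payload": {"steps": [[[0, 0, 0], [0, 0, 0], 0], [[0, 0, 0], [0, 0, 0], 0]]}}

```text
clock: 7.35
eef_pos: [0.5786, -0.3468, 0.0185]
tcp_rot: [-0.367, -3.118, -0.003]
ft_force: [0.3, -0.1, -1.1]
gripper_width: 0.597
gripper_force: 44.2
```

{"api": "move_arm", "payload": {"steps": [[[-0.001, -0.005, -0.02], [0, 0, 0], 0], [[0, 0, -0.014], [0, 0, 0], 0], [[0, 0, 0], [0, 0, 0], 0], [[0, 0, 0], [0, 0, 0], 0]]}}

```text
clock: 7.75
eef_pos: [0.5768, -0.3546, -0.0148]
tcp_rot: [-0.373, -3.119, -0.001]
ft_force: [0.5, 0.2, -1.2]
gripper_width: 0.596
gripper_force: 44.2
```

Run:
```python
from h import *
E1=[manip.get_obs()['eef_pos']]
im,d,K,T=snap('wrist','w5'); P=cloud(d,K,T); S=d.shape; o=manip.get_obs(); E1.append(o['eef_pos']); print(np.round(E1,4),o['ft_force'])
h=cv2.cvtColor(im,cv2.COLOR_RGB2HSV)
g=(((h[...,0]>45)&(h[...,0]<85)&(h[...,1]>100))|(im.min(2)>130))&win(S,258,380,190,350)
q=P[g&(P[...,2]>.02)]; zt=np.median(q[:,2]); print('lid z',zt,rect(g&(abs(P[...,2]-zt)<.004),zt,K,T))
m=(abs(P[...,2]-.002)<.006)&(im.min(2)>100)&win(S,150,480,60,330); print('riser vis',rect(m,.003,K,T))
```

```text
[[ 0.5768 -0.3546 -0.0148]
 [ 0.5774 -0.355  -0.0142]] [-0.50674576 -0.70264462 -1.1322967 ]
lid z 0.03127006487109023 (array([ 0.5761, -0.3543]), array([70.3, 52.3]), -13.5, array([316., 277.]))
riser vis (array([ 0.555 , -0.3478]), array([76.2, 51.2]), 76.3, array([322., 202.]))
```

View pics/w5.png

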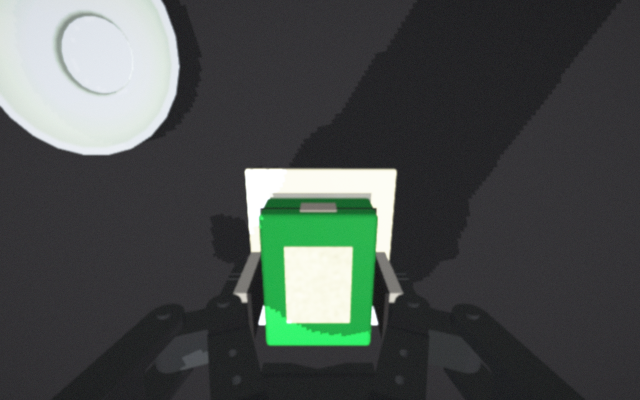

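The held case is 1–2 mm off the riser centre in y, with its bottom about 2 mm above the plate. I'll nudge it, lower it and release.

{"api": "move_arm", "payload": {"steps": [[[0.0, 0.0015, -0.0025], [0, 0, 0], 0], [[0, 0, 0], [0, 0, 0], 0], [[0, 0, 0], [0, 0, 0], 0.75], [[0, 0, 0], [0, 0, 0], 0.75], [[0, 0, 0], [0, 0, 0], 0.75]]}}

```text
clock: 8.3
eef_pos: [0.5776, -0.3537, -0.0165]
tcp_rot: [0.373, 3.118, -0.001]
ft_force: [1.1, -0.7, 0.1]
gripper_width: 0.748
gripper_force: 0.0
```

{"api": "move_arm", "payload": {"steps": [[[0, 0, 0.03], [0, 0, 0], 0.9], [[0, 0, 0.045], [0, 0, 0], 1], [[-0.02, 0.01, 0.045], [0, 0, -0.05], 1], [[-0.04, 0.02, 0.04], [0, 0, -0.05], 1], [[-0.03, 0.01, 0.02], [0, 0, 0], 1]]}}

```text
clock: 8.8
eef_pos: [0.4948, -0.3171, 0.1596]
tcp_rot: [0.527, 3.092, -0.002]
ft_force: [0.5, -1.4, 0.0]
gripper_width: 1.002
gripper_force: 0.0
```

```bash
cat > lk.py <<'E'
from h import *
import sys
name,x,y,z=sys.argv[1],*map(float,sys.argv[2:5])
im,d,K,T=snap('wrist',name); P=cloud(d,K,T); o=manip.get_obs()
r=o['tcp_rot']; print('eef',o['eef_pos'].round(4),'tooly',round(90-2*np.degrees(np.arctan2(r[0],r[1])),1),'grip',round(o['gripper_width'],3))
h=cv2.cvtColor(im,cv2.COLOR_RGB2HSV)
m=(abs(P[...,2]-z)<.008)&(np.hypot(P[...,0]-x,P[...,1]-y)<.09)&((h[...,1]>110)|(im.min(2)>120))
print('obj',rect(m,z,K,T),'z',np.median(P[m][:,2]).round(4))
E
python3 lk.py w6 .408 -.28 .026
python3 - <<'E'
from h import *
f=np.load('wrist.npz'); im,d,K,T=[f[k] for k in('im','d','K','T')]; P=cloud(d,K,T)
m=(abs(P[...,2]-.029)<.006)&(np.hypot(P[...,0]-.576,P[...,1]+.353)<.06); print(m.sum()); print('green',rect(m,.029,K,T))
E
```

```text
eef [ 0.4896 -0.3172  0.1613] tooly 70.4 grip 0.999
obj (array([ 0.4097, -0.2791]), array([69.9, 51.2]), -20.8, array([326.,  82.])) z 0.0258
2783
green (array([ 0.5761, -0.3523]), array([72.4, 51.6]), -13.5, array([312., 261.]))
```

Green sits on the outline to within 1 mm. Yellow measures (0.4097, −0.2791), yaw −20.8°.

{"api": "move_arm", "payload": {"steps": [[[-0.027, 0.013, -0.02], [0, 0, -0.02], 1], [[-0.027, 0.013, -0.03], [0, 0, 0], 1], [[-0.025, 0.012, -0.04], [0, 0, 0], 1], [[0, 0, 0], [0, 0, 0], 1], [[0, 0, 0], [0, 0, 0], 1]]}}

```text
clock: 9.35
eef_pos: [0.413, -0.2779, 0.065]
tcp_rot: [-0.56, -3.088, -0.002]
ft_force: [1.3, -0.0, -0.1]
gripper_width: 1.003
gripper_force: 0.0
```

{"api": "move_arm", "payload": {"steps": [[[-0.002, -0.001, -0.035], [0, 0, 0], 1], [[0, 0, -0.035], [0, 0, 0], 1], [[0, 0, -0.015], [0, 0, 0], 1], [[0, 0, 0], [0, 0, 0], 1], [[0, 0, 0], [0, 0, 0], 0]]}}

```text
clock: 9.85
eef_pos: [0.4147, -0.281, -0.0178]
tcp_rot: [0.558, 3.089, -0.002]
ft_force: [-0.1, -0.0, 0.8]
gripper_width: 0.858
gripper_force: 0.0
```

{"api": "move_arm", "payload": {"steps": [[[0, 0, 0], [0, 0, 0], 0], [[0, 0, 0], [0, 0, 0], 0], [[0, 0, 0], [0, 0, 0], 0], [[0, 0, 0], [0, 0, 0], 0], [[0, 0, 0], [0, 0, 0], 0]]}}

```text
clock: 10.35
eef_pos: [0.4149, -0.2809, -0.0171]
tcp_rot: [0.558, 3.087, -0.002]
ft_force: [1.0, 0.5, 7.1]
gripper_width: 0.595
gripper_force: 42.7
```

{"api": "move_arm", "payload": {"steps": [[[0, 0, 0.03], [0, 0, 0], 0], [[0, 0, 0.04], [0, 0, 0.06], 0], [[0, 0, 0.03], [0, 0, 0.067], 0], [[0.033, -0.015, 0], [0, 0, 0], 0], [[0.033, -0.015, 0], [0, 0, 0], 0]]}}

```text
clock: 10.85
eef_pos: [0.48, -0.3099, 0.0833]
tcp_rot: [0.362, 3.117, 0.001]
ft_force: [-0.7, 0.1, -0.7]
gripper_width: 0.591
gripper_force: 42.7
```

```bash
cat > st.py <<'E'
# held case and the stack below it, seen together:  name, held lid z guess, stack top z
from h import *
import sys
n,zh,zs=sys.argv[1],float(sys.argv[2]),float(sys.argv[3])
a=manip.get_obs()['eef_pos']; im,d,K,T=snap('wrist',n); P=cloud(d,K,T); o=manip.get_obs(); r=o['tcp_rot']
print('eef',a.round(4),o['eef_pos'].round(4),'tooly',round(90-2*np.degrees(np.arctan2(r[0],r[1])),1),'grip',round(o['gripper_width'],3))
h=cv2.cvtColor(im,cv2.COLOR_RGB2HSV); col=(h[...,1]>110)|(im.min(2)>120)
S=d.shape
m=(abs(P[...,2]-zh)<.012)&col&win(S,258,380,180,350); z=np.median(P[m][:,2]); print('held z',z.round(4),rect(m&(abs(P[...,2]-z)<.005),z,K,T))
m=(abs(P[...,2]-zs)<.006)&col&(np.hypot(P[...,0]-.576,P[...,1]+.352)<.06); print('stack',m.sum(),rect(m,zs,K,T))
E
python3 st.py w7 .127 .029
```

```text
eef [ 0.48   -0.3099  0.0833] [ 0.4877 -0.3125  0.0835] tooly 76.9 grip 0.595
held z 0.1259 (array([ 0.4732, -0.3079]), array([71. , 52.2]), -13.2, array([318., 261.]))
stack 1393 (array([ 0.5956, -0.357 ]), array([51.1, 29.6]), 76.8, array([294., 342.]))
```

{"api": "move_arm", "payload": {"steps": [[[0.032, -0.014, 0], [0, 0, 0], 0], [[0.032, -0.014, 0], [0, 0, 0], 0], [[0.03, -0.013, 0], [0, 0, 0], 0], [[0, 0, 0], [0, 0, 0], 0], [[0, 0, 0], [0, 0, 0], 0]]}}

```text
clock: 11.4
eef_pos: [0.5726, -0.3503, 0.0805]
tcp_rot: [-0.36, -3.119, -0.0]
ft_force: [0.7, 0.1, -1.7]
gripper_width: 0.598
gripper_force: 42.7
```

{"api": "move_arm", "payload": {"steps": [[[0.009, -0.003, -0.02], [0, 0, -0.005], 0], [[0, 0, -0.02], [0, 0, 0], 0], [[0, 0, -0.015], [0, 0, 0], 0], [[0, 0, 0], [0, 0, 0], 0], [[0, 0, 0], [0, 0, 0], 0]]}}

```text
clock: 11.9
eef_pos: [0.5808, -0.3535, 0.0259]
tcp_rot: [-0.37, -3.118, -0.001]
ft_force: [-0.7, -0.7, -0.6]
gripper_width: 0.595
gripper_force: 42.7
```

```bash
python3 st.py w8 .067 .029
```

```text
eef [ 0.5808 -0.3535  0.0259] [ 0.5817 -0.354   0.0268] tooly 76.5 grip 0.589
held z 0.0684 (array([ 0.5742, -0.3514]), array([70.8, 52.2]), -13.4, array([318., 261.]))
stack 484 (array([ 0.5442, -0.3448]), array([50.9,  2.8]), 76.5, array([317., 182.]))
```

{"api": "move_arm", "payload": {"steps": [[[0.002, -0.001, -0.012], [0, 0, 0], 0], [[0, 0, 0], [0, 0, 0], 0], [[0, 0, -0.001], [0, 0, 0], 0], [[0, 0, 0], [0, 0, 0], 0], [[0, 0, 0], [0, 0, 0], 0.75]]}}

```text
clock: 12.45
eef_pos: [0.5842, -0.355, 0.0135]
tcp_rot: [0.369, 3.119, -0.001]
ft_force: [0.0, 0.5, 0.4]
gripper_width: 0.743
gripper_force: 0.0
```

{"api": "move_arm", "payload": {"steps": [[[0, 0, 0], [0, 0, 0], 0.75], [[0, 0, 0], [0, 0, 0], 0.75], [[0, 0, 0.03], [0, 0, 0], 0.9], [[0, 0, 0.045], [0, 0, 0], 1], [[0, 0.01, 0.045], [0, 0, 0.06], 1]]}}

```text
clock: 12.95
eef_pos: [0.5825, -0.3464, 0.1338]
tcp_rot: [-0.277, -3.127, 0.002]
ft_force: [0.6, -0.2, 0.7]
gripper_width: 1.001
gripper_force: 0.0
```

{"api": "move_arm", "payload": {"steps": [[[0.01, 0.04, 0], [0, 0, 0.07], 1], [[0.012, 0.043, 0], [0, 0, 0.07], 1], [[0.012, 0.043, 0], [0, 0, 0.07], 1], [[0.012, 0.043, 0], [0, 0, 0.07], 1], [[0.012, 0.043, 0], [0, 0, 0.07], 1]]}}

```text
clock: 13.45
eef_pos: [0.6423, -0.1311, 0.1336]
tcp_rot: [-0.277, 3.128, -0.0]
ft_force: [1.1, -0.2, 1.2]
gripper_width: 0.999
gripper_force: 0.0
```

```bash
python3 lk.py w9 .669 -.010 .026
python3 - <<'E'
from h import *
f=np.load('wrist.npz'); im,d,K,T=[f[k] for k in('im','d','K','T')]; P=cloud(d,K,T)
m=(abs(P[...,2]-.055)<.006)&(np.hypot(P[...,0]-.576,P[...,1]+.353)<.06); print(m.sum()); print('yellow',rect(m,.055,K,T))
E
```

```text
eef [ 0.6458 -0.1177  0.1332] tooly 101.0 grip 1.004
obj (array([ 0.6681, -0.0116]), array([71.1, 53.7]), 10.0, array([434., 236.])) z 0.0256
7542
yellow (array([ 0.5787, -0.3501]), array([70.6, 55.2]), -13.6, array([39., 66.]))
```

{"api": "move_arm", "payload": {"steps": [[[0.007, 0.035, -0.02], [0, 0, -0.015], 1], [[0.008, 0.035, -0.02], [0, 0, 0], 1], [[0.008, 0.035, -0.02], [0, 0, 0], 1], [[0, 0, 0], [0, 0, 0], 1], [[0, 0, 0], [0, 0, 0], 1]]}}

```text
clock: 14.0
eef_pos: [0.6645, -0.0257, 0.0721]
tcp_rot: [0.255, -3.13, -0.001]
ft_force: [-0.3, -1.2, 0.1]
gripper_width: 1.003
gripper_force: 0.0
```

```bash
python3 lk.py w10 .669 -.010 .026
```

```text
eef [ 0.6649 -0.0284  0.0731] tooly -260.9 grip 0.997
obj (array([ 0.6687, -0.0097]), array([71.4, 51.4]), 10.1, array([337., 220.])) z 0.0257
```

{"api": "move_arm", "payload": {"steps": [[[0.004, 0.018, 0], [0, 0, 0.012], 1], [[0, 0, -0.035], [0, 0, 0], 1], [[0, 0, -0.035], [0, 0, 0], 1], [[0, 0, -0.02], [0, 0, 0], 1], [[0, 0, 0], [0, 0, 0], 1]]}}

```text
clock: 14.55
eef_pos: [0.6658, -0.0099, -0.0201]
tcp_rot: [0.267, -3.124, -0.0]
ft_force: [-0.3, 0.5, -0.9]
gripper_width: 0.999
gripper_force: 0.0
```

{"api": "move_arm", "payload": {"steps": [[[0, 0, 0], [0, 0, 0], 0], [[0, 0, 0], [0, 0, 0], 0], [[0, 0, 0], [0, 0, 0], 0], [[0, 0, 0], [0, 0, 0], 0], [[0, 0, 0], [0, 0, 0], 0]]}}

```text
clock: 15.05
eef_pos: [0.6715, -0.01, -0.0142]
tcp_rot: [-0.268, 3.125, -0.001]
ft_force: [0.6, -0.1, 6.6]
gripper_width: 0.599
gripper_force: 43.6
```

{"api": "move_arm", "payload": {"steps": [[[0, 0, 0.03], [0, 0, 0], 0], [[0, 0, 0.045], [0, 0, 0], 0], [[0, 0, 0.045], [0, 0, -0.1], 0], [[-0.009, -0.035, 0.02], [0, 0, -0.1], 0], [[-0.011, -0.04, 0], [0, 0, -0.1], 0]]}}

```text
clock: 15.55
eef_pos: [0.6534, -0.0819, 0.1284]
tcp_rot: [0.198, 3.125, 0.004]
ft_force: [0.4, -0.9, -1.5]
gripper_width: 0.593
gripper_force: 42.8
```

{"api": "move_arm", "payload": {"steps": [[[-0.011, -0.04, 0], [0, 0, -0.1], 0], [[-0.011, -0.04, 0], [0, 0, 0], 0], [[-0.011, -0.04, 0], [0, 0, 0], 0], [[0, 0, 0], [0, 0, 0], 0], [[0, 0, 0], [0, 0, 0], 0]]}}

```text
clock: 16.05
eef_pos: [0.6145, -0.207, 0.1231]
tcp_rot: [-0.366, -3.12, 0.0]
ft_force: [0.0, 1.5, -0.9]
gripper_width: 0.595
gripper_force: 42.8
```

```bash
python3 st.py w11 .16 .055
```

```text
eef [ 0.6145 -0.207   0.1231] [ 0.6155 -0.2043  0.1228] tooly 436.8 grip 0.589
held z 0.1628 (array([ 0.6123, -0.206 ]), array([70.1, 52.2]), -13.3, array([318., 267.]))
stack 5569 (array([ 0.5782, -0.3505]), array([71. , 54.7]), -13.7, array([132., 200.]))
```

{"api": "move_arm", "payload": {"steps": [[[-0.009, -0.037, 0], [0, 0, 0], 0], [[-0.009, -0.037, 0], [0, 0, 0], 0], [[-0.009, -0.037, 0], [0, 0, 0], 0], [[-0.009, -0.036, 0], [0, 0, 0], 0], [[0, 0, 0], [0, 0, 0], 0]]}}

```text
clock: 16.6
eef_pos: [0.5766, -0.3584, 0.1234]
tcp_rot: [-0.37, -3.119, 0.009]
ft_force: [-0.3, -0.6, -0.9]
gripper_width: 0.596
gripper_force: 42.8
```

{"api": "move_arm", "payload": {"steps": [[[0, 0, -0.03], [0, 0, 0], 0], [[0, 0, -0.03], [0, 0, 0], 0], [[0, 0, 0], [0, 0, 0], 0], [[0, 0, 0], [0, 0, 0], 0]]}}

```text
clock: 17.0
eef_pos: [0.5806, -0.3489, 0.0623]
tcp_rot: [-0.353, -3.12, -0.003]
ft_force: [0.0, 0.1, -1.2]
gripper_width: 0.593
gripper_force: 42.8
```

```bash
python3 st.py w12 .1 .055
```

```text
eef [ 0.5806 -0.3489  0.0623] [ 0.5815 -0.3504  0.0639] tooly 77.0 grip 0.595
held z 0.102 (array([ 0.5783, -0.348 ]), array([70.6, 52.1]), -12.7, array([318., 260.]))
stack 1217 (array([ 0.5472, -0.3459]), array([51.1, 10.6]), 79.9, array([309., 185.]))
```

{"api": "move_arm", "payload": {"steps": [[[-0.001, -0.0035, -0.01], [0, 0, -0.015], 0], [[0, 0, 0], [0, 0, 0], 0], [[0, 0, 0], [0, 0, 0], 0]]}}

```text
clock: 17.35
eef_pos: [0.5788, -0.3557, 0.0535]
tcp_rot: [0.383, 3.118, -0.001]
ft_force: [-0.1, 0.0, -2.5]
gripper_width: 0.594
gripper_force: 42.8
```

```bash
python3 st.py w13 .09 .055
```

```text
eef [ 0.5788 -0.3557  0.0535] [ 0.579  -0.3556  0.0536] tooly 76.0 grip 0.592
held z 0.0933 (array([ 0.5765, -0.3547]), array([70.7, 52. ]), -13.7, array([318., 266.]))
stack 914 (array([ 0.5458, -0.3452]), array([50.7,  6.3]), 75.4, array([321., 187.]))
```

{"api": "move_arm", "payload": {"steps": [[[0.0005, 0.002, -0.008], [0, 0, 0], 0], [[0, 0, -0.003], [0, 0, 0], 0], [[0, 0, 0], [0, 0, 0], 0], [[0, 0, -0.0005], [0, 0, 0], 0], [[0, 0, 0], [0, 0, 0], 0]]}}

```text
clock: 17.9
eef_pos: [0.5792, -0.3532, 0.0414]
tcp_rot: [-0.382, -3.118, 0.0]
ft_force: [0.4, 0.4, -1.1]
gripper_width: 0.593
gripper_force: 42.8
```

```bash
python3 st.py w14 .081 .055
```

```text
eef [ 0.5792 -0.3532  0.0414] [ 0.5793 -0.3532  0.0415] tooly 436.0 grip 0.594
held z 0.0811 (array([ 0.5769, -0.3521]), array([70.7, 52.1]), -13.6, array([318., 267.]))
stack 603 (array([ 0.5445, -0.3447]), array([51.3,  4.3]), 76.1, array([316., 191.]))
```

{"api": "move_arm", "payload": {"steps": [[[0, 0, -0.0005], [0, 0, 0], 0.75], [[0, 0, 0], [0, 0, 0], 0.75], [[0, 0, 0], [0, 0, 0], 0.75], [[0, 0, 0.03], [0, 0, 0], 0.85], [[0, 0, 0.045], [0, 0, 0], 0.85]]}}

```text
clock: 18.45
eef_pos: [0.5767, -0.3512, 0.1131]
tcp_rot: [-0.381, -3.111, -0.004]
ft_force: [0.9, 1.0, 0.5]
gripper_width: 0.852
gripper_force: 0.0
```

{"api": "move_arm", "payload": {"steps": [[[0, 0, 0.045], [0, 0, 0], 0.8], [[0, 0.02, 0.04], [0, 0, 0], 0.8], [[0, 0.04, 0.02], [0, 0, 0], 0.8], [[-0.005, 0.042, 0.015], [0, 0, 0], 0.8], [[0, 0, 0], [0, 0, 0], 0.8]]}}

```text
clock: 18.95
eef_pos: [0.5781, -0.243, 0.2391]
tcp_rot: [0.365, 3.115, 0.009]
ft_force: [0.8, 0.4, -0.5]
gripper_width: 0.802
gripper_force: 0.0
```

```bash
python3 lk.py w15 .577 -.352 .081
python3 - <<'E'
from h import *
f=np.load('wrist.npz'); im,d,K,T=[f[k] for k in('im','d','K','T')]; P=cloud(d,K,T)
m=(P[...,2]>.0015)&(P[...,2]<.006)&(np.hypot(P[...,0]-.576,P[...,1]+.353)<.08)&(im.min(2)>100); print('riser',m.sum(),rect(m,.003,K,T))
E
```

```text
eef [ 0.5767 -0.2466  0.2379] tooly 76.5 grip 0.802
obj (array([ 0.5775, -0.3511]), array([70.5, 53.5]), -13.6, array([221., 197.])) z 0.0807
riser 1118 (array([ 0.576 , -0.3527]), array([94.7, 75.9]), -13.5, array([245., 169.]))
```

View pics/w15.png

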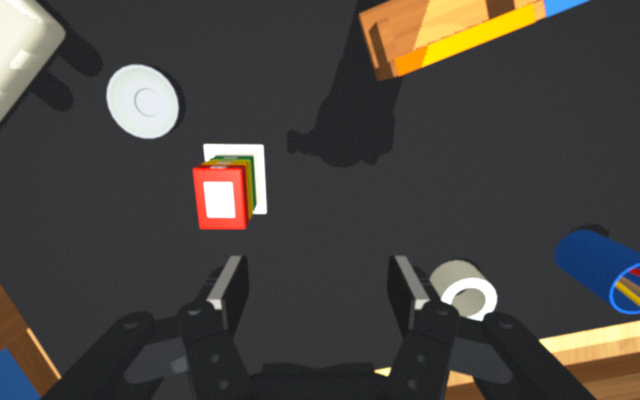

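The column stands square on the riser: red lid at (221,197), riser edges even. Next, the rack.

{"api": "move_arm", "payload": {"steps": [[[-0.007, 0.042, 0], [0, 0, -0.067], 0.8], [[-0.007, 0.042, 0], [0, 0, -0.067], 0.8], [[-0.007, 0.042, 0], [0, 0, -0.067], 0.8], [[-0.007, 0.042, 0], [0, 0, -0.067], 0.8], [[-0.007, 0.042, 0], [0, 0, -0.067], 0.8]]}}

```text
clock: 19.5
eef_pos: [0.5387, -0.0414, 0.2357]
tcp_rot: [-0.905, -3.008, 0.001]
ft_force: [0.7, 0.7, -0.5]
gripper_width: 0.795
gripper_force: 0.0
```

{"api": "move_arm", "payload": {"steps": [[[-0.007, 0.042, 0], [0, 0, -0.067], 0.8], [[-0.007, 0.042, 0], [0, 0, -0.067], 0.8], [[-0.007, 0.042, 0], [0, 0, -0.067], 0.8], [[-0.007, 0.042, 0], [0, 0, -0.067], 0.8], [[-0.007, 0.042, 0], [0, 0, -0.067], 0.8]]}}

```text
clock: 20.0
eef_pos: [0.5045, 0.1686, 0.2357]
tcp_rot: [1.393, 2.815, -0.001]
ft_force: [0.7, 0.6, -0.1]
gripper_width: 0.798
gripper_force: 0.0
```

{"api": "move_arm", "payload": {"steps": [[[-0.007, 0.042, 0], [0, 0, -0.067], 0.6], [[-0.007, 0.042, 0], [0, 0, -0.067], 0.6], [[0, 0, 0], [0, 0, 0], 0.6], [[0, 0, 0], [0, 0, 0], 0.6], [[0, 0, 0], [0, 0, 0], 0.6]]}}

```text
clock: 20.5
eef_pos: [0.4913, 0.2502, 0.2356]
tcp_rot: [1.576, 2.717, -0.002]
ft_force: [-0.7, -0.5, 0.1]
gripper_width: 0.598
gripper_force: 0.0
```

```bash
cat > pn.py <<'E'
from h import *
import sys
im,d,K,T=snap('wrist',sys.argv[1]); P=cloud(d,K,T); o=manip.get_obs(); r=o['tcp_rot']
print('eef',o['eef_pos'].round(4),'tooly',round(90-2*np.degrees(np.arctan2(r[0],r[1])),1))
for n,x,y in(('blue',.474,.366),('orange',.405,.327)):
    m=(abs(P[...,2]-.168)<.005)&(np.hypot(P[...,0]-x,P[...,1]-y)<.075)
    a=np.array([-np.sin(np.radians(30.5)),np.cos(np.radians(30.5))]); 
    q=P[m][:,:2]-[x,y]; m2=m.copy(); m2[m]=abs(q@[a[1],-a[0]])<.03
    print(n,m2.sum(),rect(m2,.168,K,T),np.median(P[m2][:,2]).round(4))
m=(abs(P[...,2]-.058)<.006)&(np.hypot(P[...,0]-.446,P[...,1]-.35)<.1); q=(P[m][:,:2]*1000).astype(np.float32); print('walls',np.round(np.hstack(cv2.minAreaRect(q)),1))
E
python3 pn.py w16
```

```text
eef [0.4914 0.25   0.2358] tooly 29.7
blue 2077 (array([0.4858, 0.3626]), array([84.8, 11.2]), -59.3, array([391.,  65.])) 0.1675
orange 2024 (array([0.4171, 0.3236]), array([84.1, 10.9]), -59.2, array([278.,  64.])) 0.1676
walls [448.4 350.6 102.6 125.5  30. ]
```

View pics/w16.png

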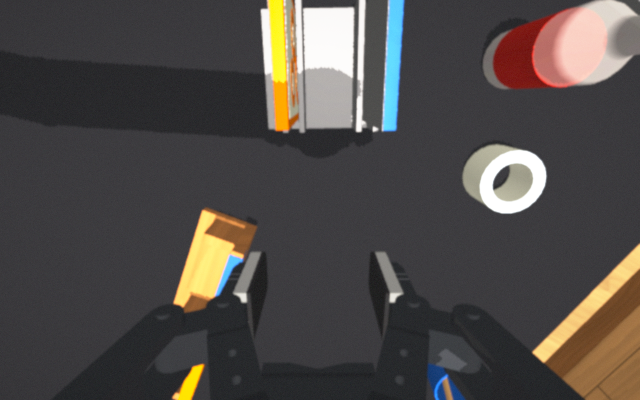

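The rack is at the top of view, with orange at (278,64) and blue at (391,65), both standing upright and clipped by the frame. Going over orange now.

{"api": "move_arm", "payload": {"steps": [[[-0.027, 0.028, 0], [0, 0, 0.02], 0.6], [[-0.027, 0.028, 0], [0, 0, 0], 0.6], [[-0.027, 0.028, 0], [0, 0, 0], 0.6], [[0, 0, 0], [0, 0, 0], 0.6], [[0, 0, 0], [0, 0, 0], 0.6]]}}

```text
clock: 21.05
eef_pos: [0.4096, 0.3361, 0.2361]
tcp_rot: [1.544, 2.736, -0.0]
ft_force: [-0.1, -0.7, 1.0]
gripper_width: 0.601
gripper_force: 0.0
```

```bash
python3 pn.py w17
```

```text
eef [0.4106 0.335  0.2361] tooly 31.0
blue 1830 (array([0.479 , 0.3737]), array([110.2,  11.7]), -59.1, array([416., 204.])) 0.1675
orange 1670 (array([0.4104, 0.3351]), array([109.5,  10. ]), -59.1, array([318., 201.])) 0.1676
walls [446.8 352.  103.3 129.9  30.5]
```

{"api": "move_arm", "payload": {"squeeze": 30, "steps": [[[0, 0, -0.045], [0, 0, 0], 0.6], [[0, 0, -0.045], [0, 0, 0], 0.6], [[0, 0, -0.03], [0, 0, 0], 0.6], [[0, 0, -0.01], [0, 0, 0], 0.6], [[0, 0, 0], [0, 0, 0], 0.6]]}}

```text
clock: 21.6
eef_pos: [0.4099, 0.3342, 0.1047]
tcp_rot: [-1.549, -2.733, 0.006]
ft_force: [-0.5, 0.1, 0.4]
gripper_width: 0.6
gripper_force: 0.0
```

{"api": "move_arm", "payload": {"steps": [[[0, 0, 0], [0, 0, 0], 0], [[0, 0, 0], [0, 0, 0], 0], [[0, 0, 0], [0, 0, 0], 0], [[0, 0, 0], [0, 0, 0], 0], [[0, 0, 0], [0, 0, 0], 0]]}}

```text
clock: 22.1
eef_pos: [0.4105, 0.3378, 0.1081]
tcp_rot: [1.544, 2.735, 0.005]
ft_force: [-0.3, -1.3, 6.1]
gripper_width: 0.106
gripper_force: 31.0
```

{"api": "move_arm", "payload": {"steps": [[[0, 0, 0.02], [0, 0, 0], 0], [[0, 0, 0.03], [0, 0, 0], 0], [[0, 0, 0.04], [0, 0, 0], 0], [[0, 0, 0.04], [0, 0, 0], 0], [[0, 0, 0.04], [0, 0, 0], 0]]}}

```text
clock: 22.6
eef_pos: [0.4089, 0.3365, 0.2774]
tcp_rot: [-1.544, -2.736, 0.0]
ft_force: [0.6, 1.1, -2.2]
gripper_width: 0.109
gripper_force: 30.0
```

{"api": "move_arm", "payload": {"steps": [[[0.01, -0.02, 0.005], [0, 0, -0.04], 0], [[0.023, -0.031, 0], [0, 0, -0.09], 0], [[0.023, -0.031, 0], [0, 0, -0.09], 0], [[0.023, -0.031, 0], [0, 0, -0.09], 0], [[0.023, -0.031, 0], [0, 0, -0.09], 0]]}}

```text
clock: 23.1
eef_pos: [0.5115, 0.1902, 0.28]
tcp_rot: [-2.062, -2.369, 0.002]
ft_force: [-0.1, 0.4, -1.5]
gripper_width: 0.109
gripper_force: 30.0
```

{"api": "move_arm", "payload": {"steps": [[[0.023, -0.031, 0], [0, 0, 0], 0], [[0.015, -0.02, 0], [0, 0, 0], 0], [[0, 0, 0], [0, 0, 0], 0], [[0, 0, 0], [0, 0, 0], 0], [[0, 0, 0], [0, 0, 0], 0]]}}

```text
clock: 23.6
eef_pos: [0.5482, 0.1429, 0.2802]
tcp_rot: [-2.054, -2.375, 0.001]
ft_force: [1.0, 0.7, -0.5]
gripper_width: 0.115
gripper_force: 30.0
```

```bash
cat > rs.py <<'E'
from h import *
import sys
im,d,K,T=snap('wrist',sys.argv[1]); P=cloud(d,K,T); o=manip.get_obs(); r=o['tcp_rot']
print('eef',o['eef_pos'].round(4),'tooly',round(90-2*np.degrees(np.arctan2(r[0],r[1])),1),'grip',round(o['gripper_width'],3))
z=P[...,2]
m=(z>.078)&(z<.092)&(np.hypot(P[...,0]-.46,P[...,1]+.015)<.17); q=P[m][:,:2]
# front edge: farthest points along n per bin across width
a=np.radians(7.5)
for _ in range(3):
    n=np.array([np.cos(a),np.sin(a)]); t=np.array([-n[1],n[0]]); s=q@t; x=q@n
    b=np.round(s/.006); E=np.array([[s[b==k].mean(),np.percentile(x[b==k],98)] for k in np.unique(b) if (b==k).sum()>4])
    c=np.polyfit(E[:,0],E[:,1],1); k=abs(E[:,1]-np.polyval(c,E[:,0]))<.003; c=np.polyfit(E[k,0],E[k,1],1); a+=-np.arctan(c[0])
n=np.array([np.cos(a),np.sin(a)]); t=np.array([-n[1],n[0]]); s=q@t; x=q@n; f=np.polyval(c,s); near=abs(x-np.median(E[k,1]))<.02
print('yaw',np.degrees(a).round(2),'front x_n',np.median(E[k,1]).round(4),'span',s[near].min().round(4),s[near].max().round(4),'z',np.median(P[m][near][:,2]).round(4),len(E),k.sum())
mid=(s[near].min()+s[near].max())/2; x0=np.median(E[k,1])
print('origin',(x0*n+mid*t).round(4),'blue',(x0*n+(mid+.07)*t).round(4),'orange',(x0*n+(mid-.07)*t).round(4))
E
python3 rs.py w18
```

```text
eef [0.5482 0.1433 0.2804] tooly 368.3 grip 0.112
yaw 7.67 front x_n 0.4751 span -0.1252 0.067 z 0.0853 32 32
origin [0.4747 0.0346] blue [0.4654 0.104 ] orange [ 0.484  -0.0348]
```

View pics/w18.png

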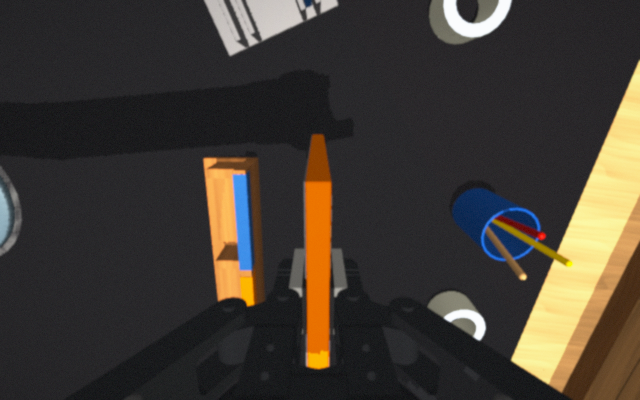

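Panel held edge-on at (318,250). The rest's front is on the left, with its blue half at (243,220). The rest yaw is 7.7° and its front plane sits at 0.475 along its own normal, so the orange half's middle is at s = −0.143.

{"api": "move_arm", "payload": {"steps": [[[0.0057, -0.042, 0], [0, 0, -0.011], 0], [[0.0057, -0.042, 0], [0, 0, 0], 0], [[0.0057, -0.042, 0], [0, 0, 0], 0], [[0.0057, -0.042, 0], [0, 0, 0], 0], [[0.0057, -0.042, 0], [0, 0, 0], 0]]}}

```text
clock: 24.15
eef_pos: [0.5778, -0.0678, 0.281]
tcp_rot: [-2.066, -2.366, -0.001]
ft_force: [0.7, 0.3, -1.8]
gripper_width: 0.11
gripper_force: 30.0
```

{"api": "move_arm", "payload": {"steps": [[[0, 0, -0.04], [0, 0, 0], 0], [[0, 0, -0.04], [0.0175, -0.13, 0], 0], [[0, 0, -0.04], [0.0175, -0.13, 0], 0], [[0, 0, 0], [0, 0, 0], 0], [[0, 0, 0], [0, 0, 0], 0]]}}

```text
clock: 24.65
eef_pos: [0.5717, -0.0662, 0.1611]
tcp_rot: [1.962, 2.243, 0.268]
ft_force: [2.4, 0.0, -1.0]
gripper_width: 0.111
gripper_force: 30.5
```

```bash
cat > fr.py <<'E'
from h import *
from scipy.spatial.transform import Rotation as R
import sys
a=np.radians(7.67); n=np.array([np.cos(a),np.sin(a),0]); t=np.array([-n[1],n[0],0])
o=manip.get_obs(); e=o['eef_pos']; M=R.from_rotvec(o['tcp_rot']).as_matrix(); z=M[:,2]; y=M[:,1]
print('eef',e.round(4),'xn',(e@n).round(4),'s',(e@t).round(4),'tilt',np.degrees(np.arctan2(z@n,-z[2])).round(2),'roll',np.degrees(np.arctan2(z@t,-z[2])).round(2),'yaw y',(np.degrees(np.arctan2(y[1],y[0]))).round(2),'F',o['ft_force'].round(1))
def held(name,cam='side',c='orange'):
    im,d,K,T=snap(cam,name); P=cloud(d,K,T)
    h=cv2.cvtColor(im,cv2.COLOR_RGB2HSV)
    X=P@n; S=P@t; m=(X>.477)&(X<.66)&(abs(S-(-.143 if c=='orange' else -.003))<.075)&(P[...,2]>-.01)&(P[...,2]<.25)&(d>0)
    m&=(im.max(2)>90)
    return X[m],S[m],P[m][:,2],m,im
if len(sys.argv)>1:
    X,S,Z,m,im=held(sys.argv[1],sys.argv[2],sys.argv[3]); print('pts',len(X),'s',np.percentile(S,[1,99]).round(4),'z',np.percentile(Z,[1,99]).round(4))
    zz=(Z>.02)&(Z<.13); 
    for _ in range(3):
        A=np.c_[Z[zz],S[zz],np.ones(zz.sum())]; c=np.linalg.lstsq(A,X[zz],rcond=None)[0]; r=X-np.c_[Z,S,np.ones(len(Z))]@c; zz=(Z>.01)&(Z<.2)&(abs(r)<.008)
    print('front face: tilt',np.degrees(np.arctan(-c[0])).round(2),'yaw err',np.degrees(np.arctan(-c[1])).round(2),'x at z=0',(c[2]+c[1]*np.median(S)).round(4),zz.sum())
E
python3 fr.py s18 side orange
```

```text
eef [ 0.5717 -0.0662  0.1611] xn 0.5577 s -0.1419 tilt 13.36 roll 0.29 yaw y 7.63 F [ 2.4  0.  -1. ]
pts 406 s [-0.2116 -0.0829] z [-0.0017  0.2406]
front face: tilt 13.04 yaw err 6.47 x at z=0 0.5985 171
```

View pics/s18.png

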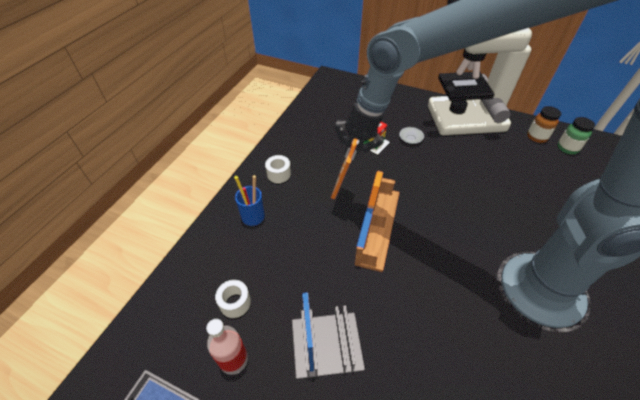

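The side view shows the orange panel at (345,170) with its top leaning toward the rest (tilt 13°), and the blue panel still in the rack. Bringing it in and down.

{"api": "move_arm", "payload": {"steps": [[[-0.036, -0.005, -0.02], [0, 0, 0], 0], [[-0.036, -0.005, -0.02], [0, 0, 0], 0], [[0, 0, -0.01], [0, 0, 0], 0], [[0, 0, 0], [0, 0, 0], 0], [[0, 0, 0], [0, 0, 0], 0]]}}

```text
clock: 25.2
eef_pos: [0.5122, -0.0778, 0.1198]
tcp_rot: [1.948, 2.23, 0.284]
ft_force: [0.8, 0.4, -1.2]
gripper_width: 0.113
gripper_force: 30.5
```

```bash
python3 fr.py s19 side orange; python3 rs.py w19
```

```text
eef [ 0.5122 -0.0778  0.1198] xn 0.4973 s -0.1455 tilt 14.55 roll -0.03 yaw y 7.72 F [ 0.8  0.4 -1.2]
pts 507 s [-0.2054 -0.0888] z [-0.0016  0.2443]
front face: tilt 14.57 yaw err 3.95 x at z=0 0.5325 401
eef [ 0.5113 -0.0779  0.1191] tooly 7.7 grip 0.116
yaw 7.25 front x_n 0.4749 span -0.2038 -0.0093 z 0.0852 33 31
origin [ 0.4845 -0.0458] blue [0.4757 0.0237] orange [ 0.4934 -0.1152]
```

{"api": "move_arm", "payload": {"steps": [[[-0.0165, 0.0, -0.01], [0, 0, 0], 0], [[0, 0, -0.006], [0, 0, 0], 0], [[0, 0, 0], [0, 0, 0], 0], [[0, 0, 0], [0, 0, 0], 0]]}}

```text
clock: 25.7
eef_pos: [0.4911, -0.078, 0.1003]
tcp_rot: [1.954, 2.233, 0.278]
ft_force: [0.8, 0.3, -2.1]
gripper_width: 0.108
gripper_force: 30.5
```

```bash
python3 fr.py
```

```text
eef [ 0.4911 -0.078   0.1003] xn 0.4763 s -0.1428 tilt 14.16 roll 0.04 yaw y 7.63 F [ 0.8  0.3 -2.1]
```

{"api": "move_arm", "payload": {"steps": [[[0.004, 0.0005, 0], [0, 0, 0], 0], [[0, 0, -0.002], [0, 0, 0], 0], [[0, 0, 0], [0, 0, 0], 0], [[0, 0, 0], [0, 0, 0], 0]]}}

```text
clock: 26.1
eef_pos: [0.4949, -0.0775, 0.0982]
tcp_rot: [1.954, 2.232, 0.279]
ft_force: [1.3, 0.7, 0.0]
gripper_width: 0.117
gripper_force: 30.7
```

```bash
python3 fr.py s20 side orange
```

```text
eef [ 0.4949 -0.0775  0.0982] xn 0.4801 s -0.1429 tilt 14.21 roll 0.04 yaw y 7.59 F [1.3 0.7 0. ]
pts 365 s [-0.2011 -0.0825] z [-0.0017  0.2387]
front face: tilt 12.48 yaw err 3.55 x at z=0 0.508 264
```

{"api": "move_arm", "payload": {"steps": [[[0, 0, -0.001], [0, 0, 0], 0], [[0, 0, 0], [0, 0, 0], 0.2], [[0, 0, 0], [0, 0, 0], 0.35], [[0, 0, 0], [0, 0, 0], 0.45], [[0, 0, 0], [0, 0, 0], 0.45]]}}

```text
clock: 26.65
eef_pos: [0.4933, -0.0774, 0.0963]
tcp_rot: [1.955, 2.234, 0.277]
ft_force: [-0.1, 0.3, -0.4]
gripper_width: 0.45
gripper_force: 0.0
```

```bash
python3 fr.py s21 side orange
python3 - <<'E'
from h import *
im,d,K,T=snap('wrist','w21')
E
```

```text
eef [ 0.4933 -0.0774  0.0963] xn 0.4786 s -0.1426 tilt 14.05 roll 0.08 yaw y 7.59 F [-0.1  0.3 -0.4]
pts 409 s [-0.201  -0.0813] z [-0.0018  0.2419]
front face: tilt 15.56 yaw err 2.38 x at z=0 0.5097 288
```

View pics/w21.png

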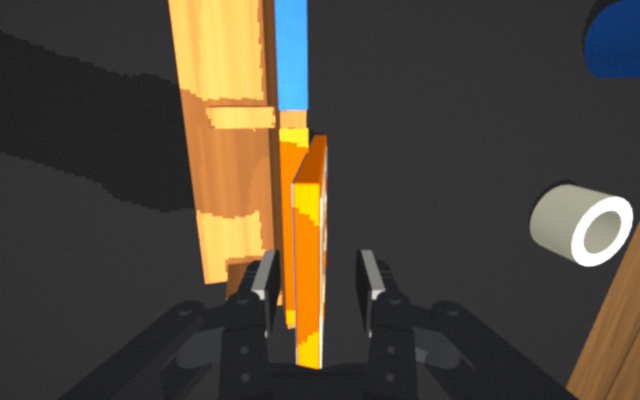

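The panel leans against the orange half, free between the open fingers. Withdrawing along the tool axis, then to blue.

{"api": "move_arm", "payload": {"steps": [[[-0.005, -0.0007, 0.02], [0, 0, 0], 0.45], [[-0.0075, -0.001, 0.03], [0, 0, 0], 0.45], [[-0.01, -0.0013, 0.04], [0, 0, 0], 0.45], [[-0.01, -0.0013, 0.04], [0, 0, 0], 0.45], [[0, 0, 0.03], [0, 0, 0], 0.45]]}}

```text
clock: 27.25
eef_pos: [0.4607, -0.0823, 0.259]
tcp_rot: [1.955, 2.231, 0.281]
ft_force: [1.5, 1.0, -0.7]
gripper_width: 0.451
gripper_force: 0.0
```

{"api": "move_arm", "payload": {"steps": [[[0.005, 0.04, 0], [-0.0163, 0.1215, 0], 0.6], [[0.005, 0.042, 0], [-0.0163, 0.1215, 0], 0.6], [[0.005, 0.042, 0], [0, 0, 0.07], 0.6], [[0.003, 0.042, 0], [0, 0, 0.07], 0.6], [[0.002, 0.042, 0], [0, 0, 0.07], 0.6]]}}

```text
clock: 27.75
eef_pos: [0.4814, 0.1279, 0.2562]
tcp_rot: [-1.806, -2.57, -0.001]
ft_force: [0.7, -1.4, 0.1]
gripper_width: 0.604
gripper_force: 0.0
```

{"api": "move_arm", "payload": {"steps": [[[0, 0.042, 0], [0, 0, 0.07], 0.6], [[0, 0.042, 0], [0, 0, 0.07], 0.6], [[0, 0.042, 0], [0, 0, 0.06], 0.6], [[0, 0.042, 0], [0, 0, 0], 0.6], [[0, 0, 0], [0, 0, 0], 0.6]]}}

```text
clock: 28.25
eef_pos: [0.4783, 0.303, 0.2559]
tcp_rot: [-1.527, -2.741, -0.006]
ft_force: [-0.6, -0.5, 0.7]
gripper_width: 0.598
gripper_force: 0.0
```

```bash
python3 pn.py w22; python3 fr.py s22 side orange
```

```text
eef [0.4795 0.2986 0.2558] tooly 391.5
blue 1873 (array([0.4795, 0.3737]), array([109.1,  10.9]), -59.3, array([366., 122.])) 0.1675
eef [0.4795 0.2986 0.2558] xn 0.515 s 0.232 tilt -0.06 roll 0.12 yaw y 31.53 F [ 0.6 -0.8  0.6]
pts 332 s [-0.2013 -0.0907] z [-0.0017  0.1176]
front face: tilt 15.8 yaw err 2.23 x at z=0 0.51 280Traceback (most recent call last):
  File "pn.py", line 9, in <module>
    print(n,m2.sum(),rect(m2,.168,K,T),np.median(P[m2][:,2]).round(4))
                     ~~~~^^^^^^^^^^^^^
  File "h.py", line 24, in rect
    c=max(cs,key=cv2.contourArea)[:,0]
      ~~~^^^^^^^^^^^^^^^^^^^^^^^^
ValueError: max() iterable argument is empty
```

{"api": "move_arm", "payload": {"steps": [[[0, 0.038, -0.02], [0, 0, -0.012], 0.6], [[0, 0.037, -0.02], [0, 0, 0], 0.6], [[0, 0, 0], [0, 0, 0], 0.6], [[0, 0, 0], [0, 0, 0], 0.6], [[0, 0, 0], [0, 0, 0], 0.6]]}}

```text
clock: 28.85
eef_pos: [0.4828, 0.3666, 0.217]
tcp_rot: [1.566, 2.723, 0.001]
ft_force: [0.3, 0.2, 0.2]
gripper_width: 0.601
gripper_force: 0.0
```

{"api": "move_arm", "payload": {"steps": [[[-0.0035, 0.007, -0.02], [0, 0, 0.01], 0.6], [[0, 0, 0], [0, 0, 0], 0.6], [[0, 0, 0], [0, 0, 0], 0.6]]}}

```text
clock: 29.15
eef_pos: [0.4784, 0.3746, 0.1971]
tcp_rot: [-1.55, -2.732, -0.001]
ft_force: [-0.2, 0.1, -0.0]
gripper_width: 0.602
gripper_force: 0.0
```

{"api": "move_arm", "payload": {"steps": [[[0, 0, -0.04], [0, 0, 0], 0.6], [[0, 0, -0.035], [0, 0, 0], 0.6], [[0, 0, -0.015], [0, 0, 0], 0.6], [[0, 0, 0], [0, 0, 0], 0.6]]}}

```text
clock: 29.55
eef_pos: [0.4768, 0.3742, 0.1048]
tcp_rot: [-1.548, -2.732, 0.005]
ft_force: [-0.6, 0.1, -0.0]
gripper_width: 0.601
gripper_force: 0.0
```

{"api": "move_arm", "payload": {"steps": [[[0, 0, 0], [0, 0, 0], 0], [[0, 0, 0], [0, 0, 0], 0], [[0, 0, 0], [0, 0, 0], 0], [[0, 0, 0], [0, 0, 0], 0], [[0, 0, 0], [0, 0, 0], 0]]}}

```text
clock: 30.05
eef_pos: [0.4792, 0.3775, 0.109]
tcp_rot: [1.547, 2.734, 0.008]
ft_force: [-0.7, 0.5, 6.1]
gripper_width: 0.116
gripper_force: 30.5
```

{"api": "move_arm", "payload": {"steps": [[[0, 0, 0.02], [0, 0, 0], 0], [[0, 0, 0.03], [0, 0, 0], 0], [[0, 0, 0.04], [0, 0, 0], 0], [[0, 0, 0.04], [0, 0, 0], 0], [[0, 0, 0.04], [0, 0, 0], 0]]}}

```text
clock: 30.55
eef_pos: [0.4772, 0.3758, 0.2777]
tcp_rot: [-1.547, -2.733, -0.001]
ft_force: [0.5, 0.2, -1.1]
gripper_width: 0.115
gripper_force: 29.6
```

{"api": "move_arm", "payload": {"steps": [[[0.01, -0.03, 0], [0, 0, -0.04], 0], [[0.01, -0.039, 0], [0, 0, -0.09], 0], [[0.01, -0.039, 0], [0, 0, -0.09], 0], [[0.01, -0.039, 0], [0, 0, -0.09], 0], [[0.01, -0.039, 0], [0, 0, -0.09], 0]]}}

```text
clock: 31.05
eef_pos: [0.5274, 0.1875, 0.2756]
tcp_rot: [-2.065, -2.367, -0.0]
ft_force: [1.2, 0.6, -0.8]
gripper_width: 0.112
gripper_force: 29.6
```

{"api": "move_arm", "payload": {"steps": [[[0.01, -0.039, 0], [0, 0, 0], 0], [[0.009, -0.04, 0], [0, 0, 0], 0], [[0.008, -0.04, 0], [0, 0, 0], 0], [[0, 0, 0], [0, 0, 0], 0], [[0, 0, 0], [0, 0, 0], 0]]}}

```text
clock: 31.55
eef_pos: [0.5542, 0.0687, 0.2758]
tcp_rot: [-2.065, -2.366, -0.001]
ft_force: [-0.0, 1.3, -0.7]
gripper_width: 0.113
gripper_force: 29.6
```

```bash
python3 fr.py
```

```text
eef [0.5542 0.0687 0.2758] xn 0.5585 s -0.0059 tilt -0.03 roll 0.08 yaw y 7.77 F [-0.   1.3 -0.7]
```

{"api": "move_arm", "payload": {"steps": [[[-0.0008, 0.006, -0.04], [0, 0, 0], 0], [[0, 0, -0.04], [0.0175, -0.13, 0], 0], [[0, 0, -0.04], [0.0175, -0.13, 0], 0], [[-0.03, -0.004, -0.02], [0.002, -0.015, 0], 0], [[-0.03, -0.004, -0.01], [0, 0, 0], 0]]}}

```text
clock: 32.05
eef_pos: [0.4889, 0.07, 0.1287]
tcp_rot: [1.94, 2.242, 0.278]
ft_force: [-0.2, 0.5, -1.1]
gripper_width: 0.113
gripper_force: 30.2
```

{"api": "move_arm", "payload": {"steps": [[[0, 0, 0], [0, 0, 0], 0], [[0, 0, 0], [0, 0, 0], 0], [[0, 0, 0], [0, 0, 0], 0]]}}

```text
clock: 32.35
eef_pos: [0.4962, 0.0706, 0.134]
tcp_rot: [1.938, 2.234, 0.291]
ft_force: [0.2, -0.1, -0.5]
gripper_width: 0.106
gripper_force: 30.2
```

```bash
python3 fr.py
```

```text
eef [0.4962 0.0706 0.134 ] xn 0.5012 s 0.0037 tilt 14.84 roll 0.09 yaw y 8.14 F [ 0.2 -0.1 -0.5]
```

{"api": "move_arm", "payload": {"steps": [[[-0.009, -0.003, -0.016], [0, 0, -0.008], 0], [[-0.009, -0.003, -0.014], [0, 0, 0], 0], [[0, 0, 0], [0, 0, 0], 0], [[0, 0, 0], [0, 0, 0], 0], [[0, 0, 0], [0, 0, 0], 0]]}}

```text
clock: 32.85
eef_pos: [0.4789, 0.0638, 0.1044]
tcp_rot: [1.947, 2.224, 0.29]
ft_force: [0.4, 0.4, -0.3]
gripper_width: 0.114
gripper_force: 30.2
```

```bash
python3 fr.py
```

```text
eef [0.4789 0.0638 0.1044] xn 0.4831 s -0.0007 tilt 14.87 roll -0.06 yaw y 7.6 F [ 0.4  0.4 -0.3]
```

{"api": "move_arm", "payload": {"steps": [[[-0.003, 0.0, -0.004], [0, 0, 0], 0], [[0, 0, 0], [0, 0, 0], 0], [[0, 0, -0.001], [0, 0, 0], 0], [[0, 0, 0], [0, 0, 0], 0]]}}

```text
clock: 33.25
eef_pos: [0.4742, 0.0632, 0.0989]
tcp_rot: [1.949, 2.225, 0.287]
ft_force: [-4.0, -0.8, 6.0]
gripper_width: 0.113
gripper_force: 31.4
```

```bash
python3 fr.py s23 side blue
```

```text
eef [0.4742 0.0632 0.0989] xn 0.4784 s -0.0006 tilt 14.72 roll -0.06 yaw y 7.56 F [-4.  -0.8  6. ]
pts 370 s [-0.0593  0.0507] z [-0.0003  0.2397]
front face: tilt 13.36 yaw err 2.49 x at z=0 0.5084 285
```

Blue is in contact with the table (6 N). Releasing and withdrawing.

{"api": "move_arm", "payload": {"steps": [[[0, 0, 0.0005], [0, 0, 0], 0], [[0, 0, 0], [0, 0, 0], 0.2], [[0, 0, 0], [0, 0, 0], 0.35], [[0, 0, 0], [0, 0, 0], 0.45], [[0, 0, 0], [0, 0, 0], 0.45]]}}

```text
clock: 33.8
eef_pos: [0.4735, 0.063, 0.0982]
tcp_rot: [1.949, 2.226, 0.285]
ft_force: [-0.8, -0.2, 0.6]
gripper_width: 0.45
gripper_force: 0.0
```

```bash
python3 fr.py s24 side blue
```

```text
eef [0.4735 0.063  0.0982] xn 0.4776 s -0.0007 tilt 14.66 roll -0.09 yaw y 7.59 F [-0.8 -0.2  0.6]
pts 441 s [-0.059   0.0499] z [1.000e-04 2.431e-01]
front face: tilt 15.05 yaw err 1.82 x at z=0 0.5094 329
```

{"api": "move_arm", "payload": {"steps": [[[-0.005, -0.0007, 0.02], [0, 0, 0], 0.45], [[-0.0075, -0.001, 0.03], [0, 0, 0], 0.45], [[-0.01, -0.0013, 0.04], [0, 0, 0], 0.45], [[-0.01, -0.0013, 0.04], [0, 0, 0], 0.45], [[-0.01, 0, 0.03], [0, 0, 0], 0.45]]}}

```text
clock: 34.35
eef_pos: [0.4314, 0.0587, 0.2611]
tcp_rot: [1.949, 2.224, 0.29]
ft_force: [1.4, 0.3, 0.3]
gripper_width: 0.451
gripper_force: 0.0
```

{"api": "move_arm", "payload": {"steps": [[[-0.01, 0.03, 0.03], [0, 0, 0], 0.45], [[-0.01, 0.04, 0], [0, 0, 0], 0.45], [[0, 0.04, 0], [0, 0, 0], 0.45], [[0, 0.04, 0], [0, 0, 0], 0.45], [[0, 0.03, 0], [0, 0, 0], 0.45]]}}

```text
clock: 34.85
eef_pos: [0.4104, 0.2415, 0.2884]
tcp_rot: [1.947, 2.228, 0.287]
ft_force: [-0.6, 0.6, 0.7]
gripper_width: 0.448
gripper_force: 0.0
```

```bash
python3 fr.py s25 side blue; python3 fr.py s26 side orange
python3 - <<'E'
from h import *
im,d,K,T=snap('wrist','w26'); t,_,_,_=snap('top','t26'); s=cv2.imread('pics/s26.png')
cv2.imwrite('pics/fin.png',np.vstack([cv2.resize(t[100:290,100:480,::-1],(600,300)),cv2.resize(s[100:290,190:570],(600,300))]))
E
```

```text
eef [0.4104 0.2415 0.2884] xn 0.4389 s 0.1845 tilt 14.7 roll -0.01 yaw y 7.71 F [-0.6  0.6  0.7]
pts 297 s [-0.0576  0.0507] z [-0.0011  0.117 ]
front face: tilt 14.82 yaw err 2.64 x at z=0 0.5088 268
eef [0.4096 0.247  0.2886] xn 0.4389 s 0.1901 tilt 14.76 roll 0.25 yaw y 8.05 F [-0.4  3.3  0.1]
pts 125 s [-0.2141 -0.0992] z [0.0011 0.1179]
front face: tilt 16.46 yaw err -0.21 x at z=0 0.5122 121
```

View pics/fin.png

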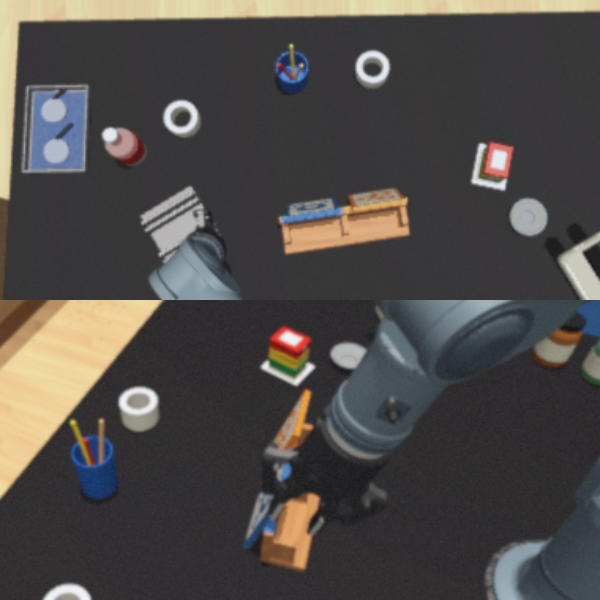

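Both panels lean on their own halves with pictures outward, and the bystanders are unmoved. One last check of the column for a late knock, now that nothing blocks the view.

Run:
```python
from h import *
for n in('top','side'):
    f=np.load(n+'.npz'); im,d,K,T=[f[k] for k in('im','d','K','T')]; P=cloud(d,K,T)
    near=np.hypot(P[...,0]-.577,P[...,1]+.352)<.08
    print(n,'red',rect(near&(abs(P[...,2]-.081)<.008),.081,K,T))
    h=cv2.cvtColor(im,cv2.COLOR_RGB2HSV)
    for c,a,b,z in(('yellow',22,34,.042),('green',50,80,.016)):
        m=near&(h[...,0]>=a)&(h[...,0]<=b)&(h[...,1]>90); print(c,m.sum(),P[m].mean(0).round(4))
    if n=='side': cv2.imwrite('pics/col.png',cv2.resize(im[120:190,330:430,::-1],(700,490),interpolation=cv2.INTER_CUBIC))
```

```text
top red (array([ 0.5764, -0.3542]), array([71.6, 53.3]), -13.3, array([415., 201.]))
yellow 17 [ 0.5658 -0.3346  0.0391]
green 0 [nan nan nan]
side red (array([ 0.5778, -0.3494]), array([72.8, 62. ]), -11.6, array([374., 126.]))
yellow 126 [ 0.5777 -0.3334  0.0413]
green 64 [ 0.5799 -0.3283  0.0194]<stdin>:8: RuntimeWarning: Mean of empty slice.
  ret = um.true_divide(
```

View pics/col.png

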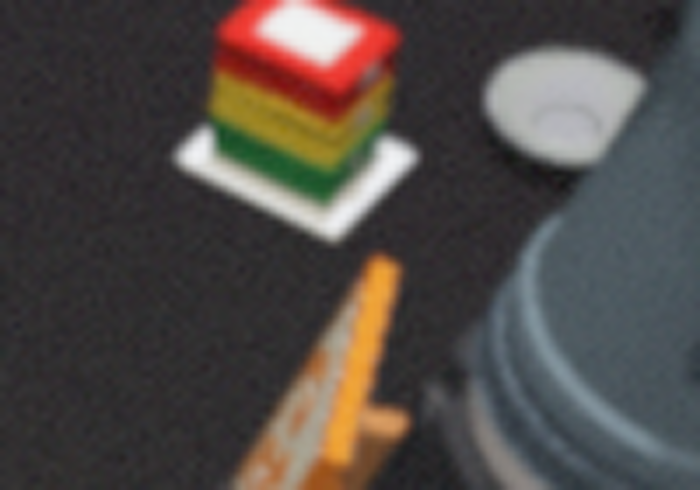

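The column is aligned and undisturbed, so I'm handing in.

```bash
python3 -c "
from workcell import manip
print(manip.hand_in())"
```

```text
the job is handed in; nothing more can be done
None
```

The job is handed in: the three cases present (no wooden one) are stacked within about 2 mm of the outline's centre, both panels lean about 15–16° against their own halves with pictures outward, and I left the bystanders alone (the last pictures show them unmoved); no verdict was returned.

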